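# Make up a soap gift set

### The arm

A 6-joint arm with a two-finger parallel gripper is mounted at the origin on the work surface. World frame = base frame: x ahead of the robot, y to its left, z up, the work surface at z = 0. Lengths are in m, angles in rad, forces in N, time in s.
With the tool pointing down it reaches from about 0.375 to 0.975 m from the base axis. Payload 3.8 kg.
Tool frame: the origin (TCP) lies between the finger pads; the fingertips stand 17 mm ahead of it and the grasp point (between the pads) lies 2 mm behind it; z points along the fingers, y is the line along which they close (so a half turn about z gives the same grasp; the last joint's range is limited). The gripper opens to 85 mm and grips with 20 to 120 N. Pads are 22 mm wide; open, the fingers measure 114 mm over their backs; the gripper's body (76 mm by 85 mm) begins 54 mm behind the grasp point. The pads swing forward as they close: fully open they stand 13 mm farther back than shut.
Start: joints at [-1.381, 0.264, 1.604, -0, 1.274, -0.037], TCP at [0.152, -0.658, 0.209] pointing down, gripper open.
Joint ranges: [-2.63, 2.63], [-0.94, 2.18], [0.31, 2.57], [-1.31, 4.45], [0, 2.66], [-2.55, 2.55]. Speed limits (rad/s): [2.57, 2.57, 3.14, 3.14, 3.14, 3.14].

### API

Orientations are given as a rotation vector (axis times angle).
In Python, from workcell import bot gives the robot as it stands.
- The arm moves only by the tool play_rows, never from a script. Its argument "steps" is one flat list of numbers, 4 for each row, row after row: the shift along the tool's x, y, z in m, then the turn about the tool's z in rad. A call has 1 to 10 rows; each row is the pose to reach, as a shift and turn from the pose commanded when the call began, along the tool's axes at that moment; what a row does not reach only later rows make up. A row lasts 1/8 s, in which the tool goes at most 62.5 mm and 10.7 degrees, less where a joint would pass 70% of its speed; a pose out of reach is approached as far as the arm can. A call with a gripper value outside its range is refused whole. "jaw" is the closure in counts, from 0 (fully open) to 255 (shut), set as the call begins (left out, the last holds). The fingers move at their own pace and stop on an object; "grip_force" is the grip in N (left out, the last holds). Time passes only in rows, so rows that repeat a pose let the fingers close. It gives the time, the measured TCP pose, the force, the opening and the grip force at its end, in the units of the state.
- bot.read_state(): the state, without advancing time (a new reading comes with each control period).
- bot.read_camera(name): name is "scene" or "side" or "wrist"; returns a dict with "pixels" (480x640x3 uint8, blue, green, red), "mtx" (3x3 intrinsics, pixels), "R" (3x3) and "t" (3): a world point X has camera coordinates R X + t. Camera axes: x right, y down, z forward; pixel columns grow to the right and rows downward; lengths in m; the calibration is good to about 2 mm. The wrist camera is an equidistant fisheye: a pixel r from the principal point sees the ray r / f radians off the axis. A picture is of the moment at which its call begins. There is no depth.
- bot.finish_job(): hands the job in; it is judged then, once.
The state is a dict: "time": time; "q": joint angles; "joint_vel": joint speeds; "joint_torque": joint torques, N m; "tool_pos": TCP position; "tcp_rot": TCP orientation; "wrist_force": force on the tool from outside, world axes, zero at the start; "torque": the same for the moment, N m; "width": opening from 0.0 (shut) to 1.0 (fully open); "grip_force": force on a finger pad.
Only numpy, scipy, OpenCV 4.12 (cv2) and the standard library are available. Lean on these libraries where they do the work, as an engineer would, in place of code of your own. Each camera call takes 0.05 s, during which the arm holds its last target. There are 200 camera calls.

### The job

Make up the gift set: lay the soap bars from the mat one after another in the trough and push each endwise into the clear tube, so that each drives the last deeper, until every bar that is there is inside and none sticks out of the mouth. Pour the bath balls from the metal cup into the wooden dish, all of them, and stand the empty cup upright back on the scale's pan. Leave the round soap, stamp, tape roll and jar where they are.

Things in the scene. Friction and masses are not known exactly. Their poses are not given: they have to be found in the camera images.
- tube_mouth (a point): Middle of the open mouth of the clear square packing tube lying level in a fixed jig. x points into the tube, y across, z up. Inside 35 mm wide, 34 high (floor 15 mm below this point), 256 deep, far end closed; walls 2.5 mm, top outside 21.5 mm above this point. The top wall begins 16 mm behind the mouth (thumb notch), floor and sides at the mouth. Toward -x runs a loading trough.
- trough_middle (a point): Middle of the flat floor of the open aluminium loading trough, in line with the tube: 60 mm before its mouth, 30 mm above the bench, axes as tube_mouth. Its floor is 116 mm long, 1.5 mm above the tube's floor, and runs up to the mouth; the other end is open. Low side flares stand 33 mm apart at the floor, 45 mm at their tops, 10.5 mm up. Things slide freely along it.
- bar0_centre (a point): Centre of a pale yellow soap bar, 50 x 30 x 30 mm, 50 g, long along its own x; lying on a long side on the maroon mat (2 mm thick) at the start. Three to five such bars are there; the others are absent.
- bar1_centre (a point): Centre of a pale yellow soap bar, 50 x 30 x 30 mm, 50 g, long along its own x; lying on a long side on the maroon mat (2 mm thick) at the start. Three to five such bars are there; the others are absent.
- bar2_centre (a point): Centre of a pale yellow soap bar, 50 x 30 x 30 mm, 50 g, long along its own x; lying on a long side on the maroon mat (2 mm thick) at the start. Three to five such bars are there; the others are absent.
- bar3_centre (a point): Centre of a pale yellow soap bar, 50 x 30 x 30 mm, 50 g, long along its own x; lying on a long side on the maroon mat (2 mm thick) at the start. Three to five such bars are there; the others are absent.
- bar4_centre (a point): Centre of a pale yellow soap bar, 50 x 30 x 30 mm, 50 g, long along its own x; lying on a long side on the maroon mat (2 mm thick) at the start. Three to five such bars are there; the others are absent.
- fizzer0_center (a point): Centre of a cream bath ball, 23 mm across, 10 g, in the metal cup at the start. It rolls freely.
- fizzer1_center (a point): Centre of a cream bath ball, 23 mm across, 10 g, in the metal cup at the start. It rolls freely.
- fizzer2_center (a point): Centre of a cream bath ball, 23 mm across, 10 g, in the metal cup at the start. It rolls freely.
- fizzer3_center (a point): Centre of a cream bath ball, 23 mm across, 10 g, in the metal cup at the start. It rolls freely.
- fizzer4_center (a point): Centre of a cream bath ball, 23 mm across, 10 g, in the metal cup at the start. It rolls freely.
- fizzer5_center (a point): Centre of a cream bath ball, 23 mm across, 10 g, in the metal cup at the start. It rolls freely.
- cup_middle (a point): Centre of the plain round metal cup, half-way up: 66 mm high, 60 mm across outside at the foot widening evenly to 69 mm at the rim, wall and base 3 mm, about 90 g, open at its z end. It stands on the scale's pan with six bath balls in it, which fill it to about 43 mm.
- pan_middle (a point): Centre of the top of the square steel pan (about 150 x 146 mm) of the white bench scale, 50 mm above the bench; z up. The scale is fixed and its low display, no higher than the pan, faces the robot's side.
- dish_floor (a point): Centre of the inside floor of the round wooden gift dish, 5 mm above the bench; the dish is 50 mm high, 148 mm across at the rim (inside 140 mm) and 110 mm at the foot, 0.6 kg, loose. Dish and scale may have changed places.
- round_soap_center (a point): Centre of a cream round soap, 56 mm across and 24 mm high, lying flat on the mat among the bars. Not part of the job.
- stamp: Underside of a dark wooden hand stamp, 44 mm across, 80 mm high, standing upright on the bench. Not part of the job.
- tape: Underside of a brown roll of tape, open in the middle, 90 mm across, 24 mm high, lying flat on the bench. Not part of the job.
- jar: Underside of an amber glass jar, 56 mm across, 90 mm high, upright on the bench. Not part of the job.

How it is judged:
By the outcome, as a careful person would: the job done as asked, in the order asked, and still so for the second after the job is handed in, with the robot touching nothing.
Of bar0, bar1, bar2, bar3, bar4 only 3 to 5 are there at a start; the rules pass over those that are not, and their reading is None.
At some moment in a run one of bar0, bar1, bar2, bar3, bar4 may be knocked a few centimetres aside while the robot is not near it.
It also fails if it takes over 210 s, if anything falls off the work surface, if the arm or the gripper's body presses on something with over 40 N, if the wrist force passes 120 N, or if a joint passes its speed limit or range.

## Working session

There is one attempt and no reset: what is moved stays moved. The work goes in short steps, Python scripts to look and compute and a tool call to move; the robot and the scene stay as the last step left them, time stands still between calls to the robot, and variables do not carry over. Pictures are saved under pics/ and viewed, at most 14 in all, crops included, and the job is handed in when it is done.

Besides the shell and the picture viewer there is one more tool, called in YAML: its name, and indented under it one key for each argument. play_rows: Moves the arm, as the interface text tells. Its arguments: {"type":"object","properties":{"steps":{"type":"array"},"jaw":{"type":"number"},"grip_force":{"type":"number"}},"required":["steps"]}

```bash
mkdir -p pics; ls
cat > h.py <<'E'
import numpy as np, cv2
from scipy.spatial.transform import Rotation as Ro
from workcell import bot
def save(n,f):
    c=bot.read_camera(n); cv2.imwrite('pics/'+f,c['pixels']); np.savez('pics/'+f+'.npz',**c); return c
def load(f): return dict(np.load('pics/'+f+'.npz'))
def ray(c,u,v,fish=False):
    K=c['mtx']; a=(u-K[0,2])/K[0,0]; b=(v-K[1,2])/K[1,1]
    if fish:
        r=np.hypot(a,b); s=np.sin(r)/r if r>1e-9 else 1; d=np.array([a*s,b*s,np.cos(r)])
    else: d=np.array([a,b,1.])
    return -c['R'].T@c['t'], c['R'].T@d
def onz(c,u,v,z,fish=False):
    o,d=ray(c,u,v,fish); return o+d*(z-o[2])/d[2]
def proj(c,X,fish=False):
    p=c['R']@np.array(X,float)+c['t']; K=c['mtx']
    if fish:
        r=np.hypot(p[0],p[1]); th=np.arctan2(r,p[2]); p=np.array([p[0]/r*th,p[1]/r*th,1])
    else: p=p/p[2]
    return (K@p)[:2]
E
python3 - <<'E'
from h import *
for n in('scene','side','wrist'):
    c=save(n,n+'0.png'); print(n,c['mtx'].round(1).tolist(),(-c['R'].T@c['t']).round(3),c['R'].round(2).tolist())
s=bot.read_state(); print(s)
E
```

```text
pics
scene [[503.7, 0.0, 322.6], [0.0, 503.7, 246.1], [0.0, 0.0, 1.0]] [1.061 0.822 0.813] [[-0.87, 0.5, -0.01], [0.3, 0.51, -0.81], [-0.4, -0.7, -0.59]]
side [[451.9, 0.0, 318.8], [0.0, 451.9, 237.1], [0.0, 0.0, 1.0]] [ 0.207 -0.675  0.755] [[0.87, -0.49, -0.02], [-0.34, -0.57, -0.75], [0.36, 0.66, -0.66]]
wrist [[371.6, 0.0, 320.3], [0.0, 371.6, 233.8], [0.0, 0.0, 1.0]] [ 0.233 -0.638  0.373] [[0.23, -0.97, -0.0], [-0.92, -0.21, 0.32], [-0.31, -0.07, -0.95]]
{'time': 0.15, 'q': array([-1.38092010e+00,  2.64623123e-01,  1.60505590e+00,  4.73249525e-05,
        1.27370726e+00, -3.69170794e-02]), 'joint_vel': array([-0.00100958, -0.0023879 , -0.00365502,  0.00051142, -0.0008936 ,
       -0.00132701]), 'joint_torque': array([ 4.86573354e-04, -5.15906489e+01, -3.67959666e+01, -4.33293098e-05,
        8.09473218e-03, -3.04561347e-06]), 'tool_pos': array([ 0.15166524, -0.65711794,  0.20752145]), 'tcp_rot': array([-3.11963786e+00, -3.55258668e-01,  1.44329788e-04]), 'wrist_force': array([ 0.70897798, -0.14097908, -0.08241236]), 'torque': array([-0.01202283,  0.0461875 ,  0.00264773]), 'grip_force': 0.0, 'width': 0.9952978163648198}
```

View pics/scene0.png

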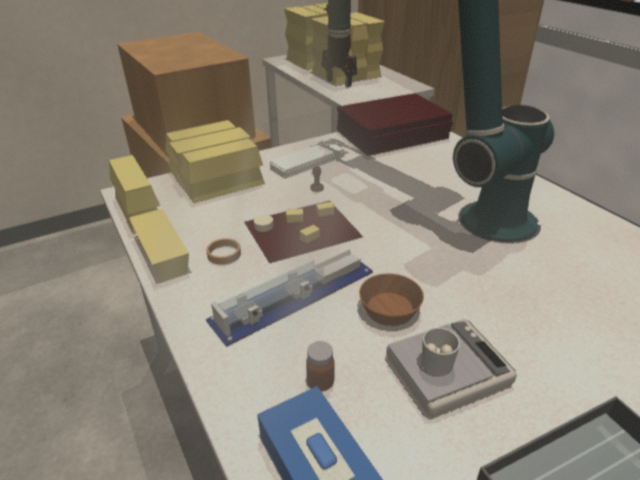

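View pics/side0.png

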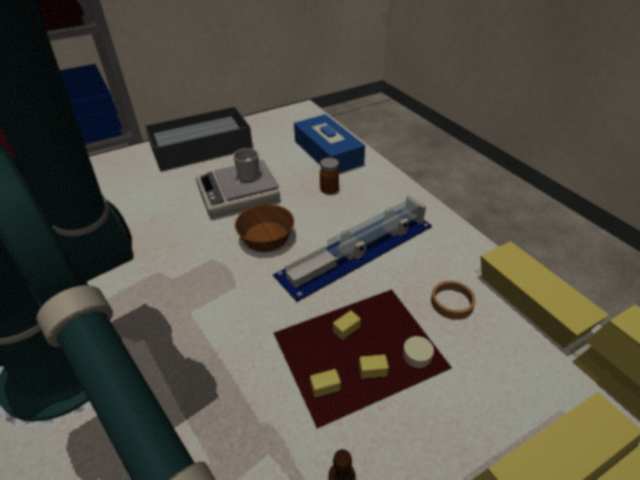

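The scene view shows three bars (295,215), (325,209), (310,234), round soap (263,223), tape (224,250), tube and trough from (215,320) to (365,265), dish (391,300), cup on the scale (440,350), jar (320,365). The side view agrees: bars at (347,324), (373,366), (325,382), and trough (285,275) to tube end (425,212).

Run:
```python
from h import *
for f in('side0.png','scene0.png'):
    c=load(f); hsv=cv2.cvtColor(c['pixels'],cv2.COLOR_BGR2HSV)
    m=cv2.inRange(hsv,(18,70,90),(35,255,255))
    n,l,st,ce=cv2.connectedComponentsWithStats(m)
    for i in range(1,n):
        if 40<st[i,4]<1500:
            p=onz(c,*ce[i],0.022); (r)=cv2.minAreaRect(np.argwhere(l==i)[:,::-1].astype(np.float32))
            print(f,ce[i].round(1),st[i,4],p.round(3))
    # cup ,dish, jar, 
    m=cv2.inRange(hsv,(5,110,30),(17,255,200)); n,l,st,ce=cv2.connectedComponentsWithStats(m)
    for i in range(1,n):
        if st[i,4]>150: print('brown',f,ce[i].round(1),st[i],onz(c,*ce[i],0.03).round(3))
a=load('side0.png')['pixels'][185:310,260:440]; b=load('scene0.png')['pixels'][240:350,200:380]
a=cv2.resize(a,None,fx=4,fy=4,interpolation=3)[:,:720];cv2.imwrite('pics/a.png',a)
b=cv2.resize(b,None,fx=4,fy=4,interpolation=3);cv2.imwrite('pics/b.png',b)
```

```text
side0.png [628.7 321.6] 686 [ 1.01  -0.48   0.022]
side0.png [346.3 320.8] 318 [ 0.525 -0.196  0.022]
side0.png [373.4 362.4] 400 [ 0.517 -0.303  0.022]
side0.png [324.7 379.1] 435 [ 0.422 -0.288  0.022]
side0.png [624.8 467.6] 787 [ 0.745 -0.65   0.022]
brown side0.png [329.1 181.4] [321 170  18  24 359] [0.74 0.24 0.03]
brown side0.png [264.  225.7] [ 236  204   57   47 2003] [0.501 0.155 0.03 ]
brown side0.png [452.9 299.4] [432 282  43  36 628] [ 0.743 -0.265  0.03 ]
brown side0.png [342.1 458.8] [334 451  17  17 213] [ 0.374 -0.425  0.03 ]
scene0.png [338.2  76.3] 194 [-0.258 -1.328  0.022]
scene0.png [324.6 205.5] 103 [ 0.416 -0.3    0.022]
scene0.png [293.4 214. ] 166 [ 0.519 -0.305  0.022]
scene0.png [309.1 230. ] 133 [ 0.519 -0.209  0.022]
brown scene0.png [179.   53.5] [ 119   33  127   45 2981] [ 0.307 -2.119  0.03 ]
brown scene0.png [209.8 100.5] [195  83  32  33 205] [ 0.413 -1.313  0.03 ]
brown scene0.png [140.6 131.4] [123 116  40  39 297] [ 0.76  -1.128  0.03 ]
brown scene0.png [390.2 304.2] [367 292  47  24 809] [0.51  0.159 0.03 ]
```

View pics/a.png

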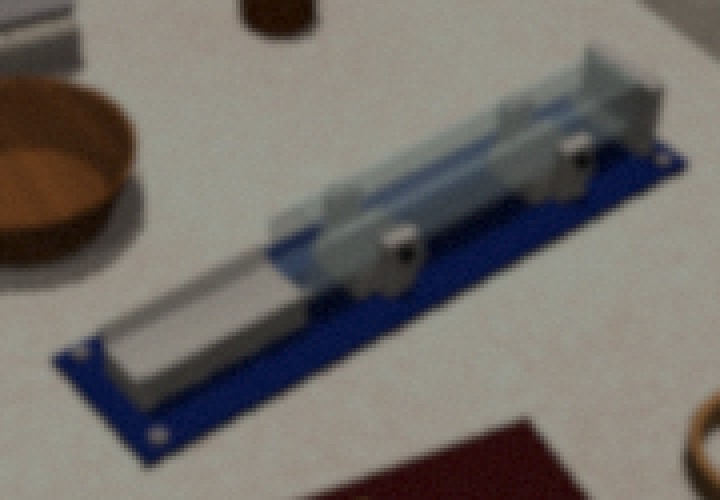

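Run:
```python
from h import *
for f in('side0.png','scene0.png'):
    c=load(f); hsv=cv2.cvtColor(c['pixels'],cv2.COLOR_BGR2HSV)
    m=cv2.inRange(hsv,(105,120,40),(130,255,255))
    m[:, :200]=0
    if f[1]=='c': m[340:]=0
    else: m[:190]=0
    ys,xs=np.nonzero(m); P=np.array([onz(c,x,y,0.004)[:2] for x,y in zip(xs,ys)],np.float32)
    r=cv2.minAreaRect(P); print(f,len(P),r,cv2.boxPoints(r).round(3).tolist())
    m=cv2.inRange(hsv,(0,60,20),(12,255,90)) # mat
    # bars yaw: ground-projected top outline
    m=cv2.inRange(hsv,(18,70,90),(35,255,255)); n,l,st,ce=cv2.connectedComponentsWithStats(m)
    for i in range(1,n):
        p=onz(c,*ce[i],.022)
        if 90<st[i,4]<500 and p[0]>0.2 and p[0]<.7:
            ys,xs=np.nonzero(l==i);P=np.array([onz(c,x,y,0.028)[:2] for x,y in zip(xs,ys)],np.float32);print(p.round(3),cv2.minAreaRect(P))
```

```text
side0.png 1536 ((0.6694484949111938, -0.011361397802829742), (0.4140671193599701, 0.09541342407464981), 6.502517223358154) [[0.4580000042915344, 0.013000000268220901], [0.4690000116825104, -0.0820000022649765], [0.8809999823570251, -0.03500000014901161], [0.8700000047683716, 0.05900000035762787]]
[ 0.525 -0.196  0.022] ((0.5232853889465332, -0.19921888411045074), (0.05088525265455246, 0.031593963503837585), 9.354043960571289)
[ 0.517 -0.303  0.022] ((0.5148956775665283, -0.3058796226978302), (0.03160157427191734, 0.05018802732229233), 65.94343566894531)
[ 0.422 -0.288  0.022] ((0.4201211929321289, -0.2907993197441101), (0.0314088836312294, 0.05017821490764618), 76.76956939697266)Traceback (most recent call last):
  File "<stdin>", line 9, in <module>
cv2.error: OpenCV(4.12.0) /io/opencv/modules/imgproc/src/convhull.cpp:143: error: (-215:Assertion failed) total >= 0 && (depth == CV_32F || depth == CV_32S) in function 'convexHull'
```

play_rows:
  steps: [0.04, -0.043, -0.007, 0.03, 0.08, -0.086, -0.014, 0.06, 0.12, -0.129, -0.021, 0.09, 0.16, -0.172, -0.028, 0.113, 0.2, -0.215, -0.035, 0.113, 0.244, -0.258, -0.042, 0.113, 0.284, -0.301, -0.049, 0.113, 0.325, -0.344, -0.056, 0.113, 0.366, -0.387, -0.063, 0.113, 0.406, -0.43, -0.07, 0.113]
  jaw: 0

```text
time: 1.4
tool_pos: [0.4512, -0.1456, 0.2788]
tcp_rot: [3.136, 0.179, 0.001]
wrist_force: [0.6, -0.4, -0.4]
width: 1.002
grip_force: 0.0
```

```bash
cat >> h.py <<'E'
def pose():
    s=bot.read_state(); R=Ro.from_rotvec(s['tcp_rot']).as_matrix(); return np.array(s['tool_pos']),R
def yaw(R): return np.degrees(np.arctan2(R[1,0],R[0,0]))
def to(xyz,yawdeg=None):
    "shift in tool axes and turn to reach"
    p,R=pose(); d=R.T@(np.array(xyz)-p); t=0 if yawdeg is None else np.radians(yaw(R)-yawdeg)
    print('shift',d.round(4),'turn',round(t,3)); return d,t
def bars(c,fish,z=0.032):
    hsv=cv2.cvtColor(c['pixels'],cv2.COLOR_BGR2HSV); m=cv2.inRange(hsv,(18,70,90),(35,255,255))
    n,l,st,ce=cv2.connectedComponentsWithStats(m)
    for i in range(1,n):
        if st[i,4]>150:
            ys,xs=np.nonzero(l==i);P=np.array([onz(c,x,y,z,fish)[:2] for x,y in zip(xs,ys)],np.float32)
            r=cv2.minAreaRect(P); a=r[2] if r[1][0]>r[1][1] else r[2]-90
            if max(r[1])<0.12: print('bar',np.round(r[0],4),np.round(r[1],3),'yaw',round(a,1),'px',ce[i].round(0),st[i,4])
E
python3 - <<'E'
from h import *
s=bot.read_state();print(s['time'],s['tool_pos'],yaw(pose()[1]))
c=save('wrist','w1.png'); bars(c,True)
E
```

```text
1.4 [ 0.45123603 -0.14558737  0.27878631] 6.518308758237347
bar [ 0.5238 -0.1991] [0.048 0.03 ] yaw 10.2 px [377. 128.] 1111
bar [ 0.5152 -0.3049] [0.03  0.049] yaw -23.9 px [463. 150.] 966
bar [ 0.421  -0.2902] [0.03 0.05] yaw -12.8 px [437. 225.] 898
```

View pics/w1.png

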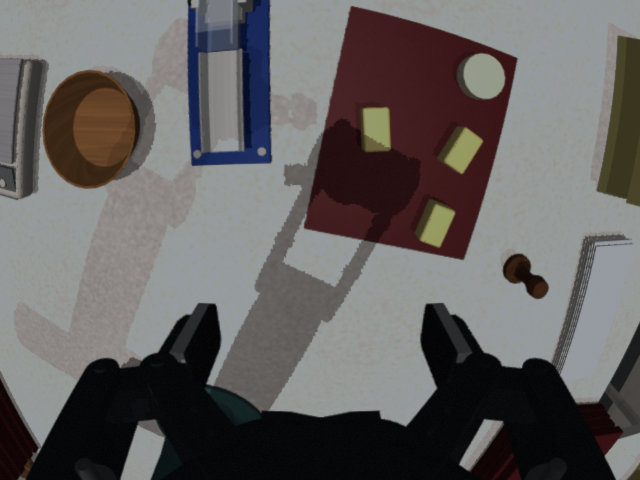

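The wrist view shows three bars (376,128), (463,150), (437,225), round soap (481,76), and the trough from (222,152) to about (220,50) with the tube mouth above.

Run:
```python
from h import *
c=load('w1.png')
for u,v in [(199,153),(246,152),(204,153),(243,152),(197,50),(243,50),(222,152),(220,50)]: print(u,v,onz(c,u,v,.03,True).round(4),onz(c,u,v,.0405,True).round(4))
g=cv2.cvtColor(c['pixels'],cv2.COLOR_BGR2GRAY)
for v in (60,90,120,145,): print(v,g[v,186:275].tolist())
for u in (215,222,230): print(u,g[30:70,u].tolist(),g[140:165,u].tolist())
cv2.imwrite('pics/w1c.png',cv2.resize(c['pixels'][0:170,150:300],None,fx=3.5,fy=3.5,interpolation=cv2.INTER_CUBIC))
```

```text
199 153 [ 0.4757 -0.0016  0.03  ] [ 0.4772 -0.005   0.0405]
246 152 [ 0.4811 -0.0574  0.03  ] [ 0.4824 -0.0594  0.0405]
204 153 [ 0.4761 -0.0077  0.03  ] [ 0.4776 -0.011   0.0405]
243 152 [ 0.4808 -0.0539  0.03  ] [ 0.4822 -0.056   0.0405]
197 50 [0.5951 0.0111 0.03  ] [0.5935 0.0073 0.0405]
243 50 [ 0.5965 -0.0428  0.03  ] [ 0.5949 -0.0451  0.0405]
222 152 [ 0.4789 -0.0293  0.03  ] [ 0.4802 -0.032   0.0405]
220 50 [ 0.5955 -0.0163  0.03  ] [ 0.594  -0.0194  0.0405]
60 [129, 88, 42, 32, 33, 33, 33, 33, 31, 34, 33, 37, 72, 105, 89, 74, 81, 82, 81, 81, 80, 87, 121, 131, 132, 135, 134, 132, 131, 130, 131, 133, 135, 134, 134, 133, 132, 136, 137, 137, 137, 137, 137, 137, 139, 141, 141, 140, 138, 137, 116, 93, 90, 91, 108, 105, 48, 19, 17, 15, 14, 14, 14, 14, 22, 36, 37, 36, 37, 36, 36, 37, 36, 38, 37, 39, 42, 44, 44, 42, 44, 43, 31, 57, 137, 151, 151, 153, 152]
90 [138, 115, 69, 37, 32, 34, 32, 33, 34, 33, 33, 35, 55, 88, 98, 82, 80, 81, 79, 80, 81, 82, 104, 126, 131, 133, 135, 132, 131, 131, 132, 133, 134, 134, 133, 134, 133, 134, 138, 138, 140, 138, 137, 136, 140, 142, 142, 140, 140, 13
[... 1156 characters left out ...]
133, 133, 133, 134, 137, 140, 142, 147, 150, 149, 126, 81, 47, 42, 42, 43, 42, 42, 43, 43, 43, 42, 42, 60]
222 [71, 68, 69, 69, 69, 69, 68, 69, 68, 69, 69, 69, 69, 69, 69, 69, 69, 69, 69, 66, 65, 109, 131, 132, 132, 133, 133, 134, 133, 133, 132, 133, 133, 133, 132, 134, 134, 133, 133, 133] [141, 152, 154, 153, 152, 153, 154, 154, 153, 153, 150, 112, 68, 46, 43, 43, 44, 42, 42, 43, 43, 42, 42, 45, 83]
230 [92, 92, 87, 90, 90, 89, 90, 91, 93, 95, 92, 90, 87, 81, 71, 68, 69, 69, 67, 63, 84, 135, 139, 139, 139, 139, 139, 139, 139, 139, 139, 139, 139, 139, 138, 139, 139, 139, 139, 139] [153, 154, 154, 154, 154, 153, 154, 153, 154, 153, 144, 95, 52, 44, 44, 43, 44, 44, 44, 43, 43, 44, 42, 51, 106]
```

View pics/w1c.png

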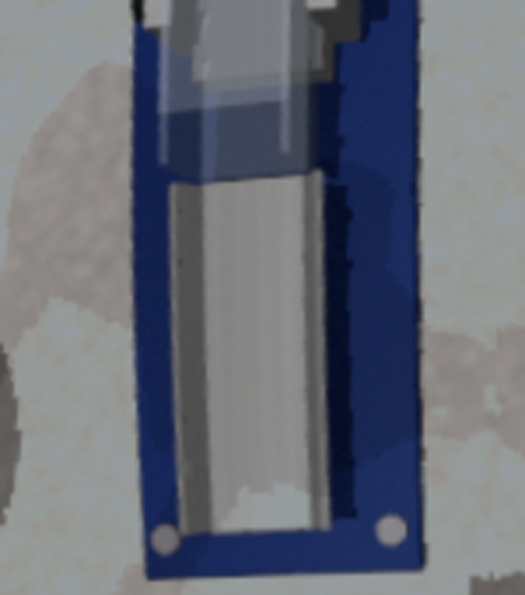

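Run:
```python
from h import *
c=load('w1.png'); q=lambda u,v:onz(c,u,v,.03,True)[:2]
L0,L1,R0,R1=q(210.2,145),q(207.6,60),q(238.2,145),q(236,60)
print(L0,L1,R0,R1,np.hypot(*(L0-R0)),np.hypot(*(L1-R1)))
m0,m1=(L0+R0)/2,(L1+R1)/2; d=m1-m0; d/=np.hypot(*d); print('axis yaw',np.degrees(np.arctan2(d[1],d[0])))
e0=q(224,151.3);e1=q(222,51); 
a=(e0-m0)@d;b=(e1-m0)@d; print('len',b-a); mid=m0+d*(a+b)/2; print('mid',mid,'mouth(58 on)',m0+d*(b+2))
```

```text
[ 0.48590789 -0.01468244] [ 0.58352055 -0.00302266] [ 0.48834082 -0.04774733] [ 0.58459665 -0.03612543] 0.03315427854084292 0.03312025375239794
axis yaw 6.847861155232261
len 0.11531075277354169
mid [ 0.53713561 -0.02520903] mouth(58 on) [2.58011219 0.22013218]
```

Run:
```python
from h import *
to([.524,-.199,.10],10); to([.524,-.199,.030],10)
```

```text
shift [0.0609 0.0681 0.1798] turn -0.056
shift [0.0605 0.0684 0.2498] turn -0.056
```

play_rows:
  steps: [0.02, 0.022, 0.05, -0.02, 0.04, 0.045, 0.1, -0.04, 0.061, 0.068, 0.15, -0.056, 0.061, 0.068, 0.19, -0.056, 0.061, 0.068, 0.215, -0.056, 0.061, 0.068, 0.235, -0.056, 0.061, 0.068, 0.25, -0.056, 0.061, 0.068, 0.25, -0.056]
  jaw: 90

```text
time: 2.45
tool_pos: [0.5178, -0.2077, 0.0272]
tcp_rot: [-3.129, -0.266, 0.004]
wrist_force: [-0.0, -0.3, -0.5]
width: 0.649
grip_force: 0.0
```

Run:
```python
from h import *
p,R=pose(); print(p,yaw(R),bot.read_state()['width'])
c=save('wrist','w2.png'); bars(c,True); c=bot.read_camera('side'); bars(c,False)
```

```text
[ 0.51775354 -0.2076605   0.02721735] 9.724195834653328 0.6487498092818251
bar [ 0.5272 -0.1988] [0.056 0.029] yaw 10.7 px [307. 265.] 6473
bar [ 0.5198 -0.2976] [0.046 0.05 ] yaw -24.0 px [487. 303.] 5592
bar [ 0.43   -0.3045] [0.036 0.013] yaw 11.8 px [443. 420.] 413
bar [ 0.5124 -0.3099] [0.031 0.051] yaw -22.8 px [374. 364.] 385
bar [ 0.4188 -0.2933] [0.033 0.051] yaw -13.7 px [325. 379.] 466
bar [ 0.7413 -0.6538] [0.107 0.033] yaw 1.4 px [625. 467.] 823
```

View pics/w2.png

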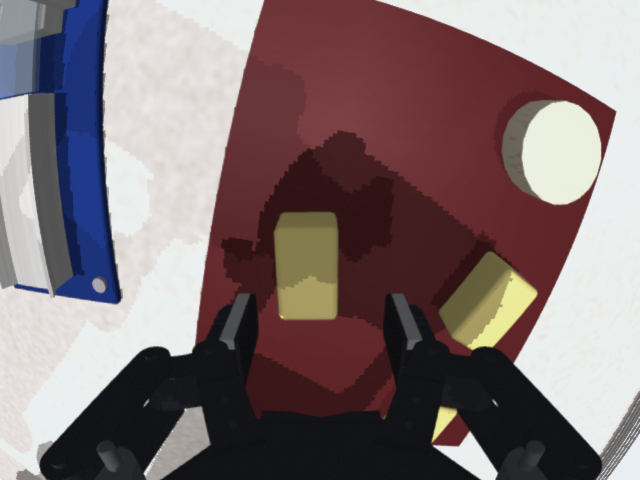

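The bar (307,265) lies between the fingers, with the TCP about 9 mm off to the right of its centre; the tool is short of the aim, so I check the tilt before correcting.

Run:
```python
from h import *
p,R=pose(); print(p,R.round(4)); to([.524,-.199,.03],10.3); s=bot.read_state(); print(s['tcp_rot'],s['q'],s['joint_vel'])
```

```text
[ 0.51941309 -0.20831977  0.02911208] [[ 9.856e-01  1.690e-01  7.000e-04]
 [ 1.690e-01 -9.856e-01 -3.000e-04]
 [ 6.000e-04  4.000e-04 -1.000e+00]]
shift [ 0.0061 -0.0084 -0.0009] turn -0.01
[3.12990002e+00 2.66388622e-01 1.02407655e-03] [-4.25928194e-01  2.26003767e-01  2.01156388e+00 -1.24479265e-05
  9.03272083e-01  9.75063270e-01] [ 0.00219221 -0.01231269 -0.01198053  0.00060699 -0.00227972  0.00075635]
```

play_rows:
  steps: [0.003, -0.0042, 0, -0.005, 0.006, -0.0085, 0, -0.01, 0.006, -0.0085, 0, -0.01, 0.006, -0.0085, 0, -0.01]

```text
time: 3.05
tool_pos: [0.5237, -0.1986, 0.0288]
tcp_rot: [3.129, 0.283, 0.0]
wrist_force: [0.5, -0.4, 0.8]
width: 0.645
grip_force: 0.0
```

play_rows:
  steps: [0, 0, 0, 0, 0, 0, 0, 0, 0, 0, 0, 0, 0, 0, 0, 0, 0, 0, 0, 0]
  jaw: 255
  grip_force: 35

```text
time: 3.68
tool_pos: [0.5234, -0.1987, 0.0285]
tcp_rot: [-3.129, -0.282, 0.0]
wrist_force: [-0.1, 0.4, 0.6]
width: -0.002
grip_force: 0.0
```

```bash
cat >> h.py <<'E'
def to(xyz,yawdeg=None,frm=None):
    "shift in tool axes (tool taken as pointing straight down) and turn"
    p,R=pose(); y=yaw(R)
    if frm is not None: p,y=np.array(frm[:3]),frm[3]
    a=np.radians(y); Z=np.array([[np.cos(a),np.sin(a),0],[np.sin(a),-np.cos(a),0],[0,0,-1]])
    d=Z.T@(np.array(xyz)-p); t=0 if yawdeg is None else np.radians(y-yawdeg)
    print('shift',d.round(4),'turn',round(t,3))
E
python3 - <<'E'
from h import *
s=bot.read_state(); p,R=pose(); print(s['time'],p,yaw(R),s['width'],s['grip_force'],s['wrist_force'])
m=np.array([.537,-.0252]); d=np.array([np.cos(np.radians(6.7)),np.sin(np.radians(6.7))])
print(m+.01*d)
for z in(.14,.07,.0585): to([*(m+.01*d),z],6.7)
E
```

```text
3.675 [ 0.52343892 -0.19869819  0.02853944] 10.295556962220838 -0.001738918719180045 0.0 [-0.07734433  0.44082813  0.62943209]
[ 0.54693171 -0.02403329]
shift [ 0.0543 -0.1677 -0.1115] turn 0.063
shift [ 0.0543 -0.1677 -0.0415] turn 0.063
shift [ 0.0543 -0.1677 -0.03  ] turn 0.063
```

Run:
```python
from h import *
c=save('wrist','w3.png'); bars(c,True); c=bot.read_camera('side'); bars(c,False); c=bot.read_camera('scene'); bars(c,False)
```

```text
bar [ 0.5353 -0.1973] [0.041 0.029] yaw 10.2 px [323. 260.] 4223
bar [ 0.5201 -0.2969] [0.048 0.05 ] yaw -24.0 px [494. 314.] 5344
bar [ 0.5129 -0.3089] [0.033 0.051] yaw -22.7 px [374. 363.] 423
bar [ 0.4188 -0.2931] [0.033 0.051] yaw -13.3 px [325. 379.] 471
bar [ 0.7383 -0.6541] [0.104 0.033] yaw 0.8 px [625. 467.] 818
bar [ 0.5243 -0.2858] [0.066 0.053] yaw 74.6 px [294. 214.] 184
```

View pics/w3.png

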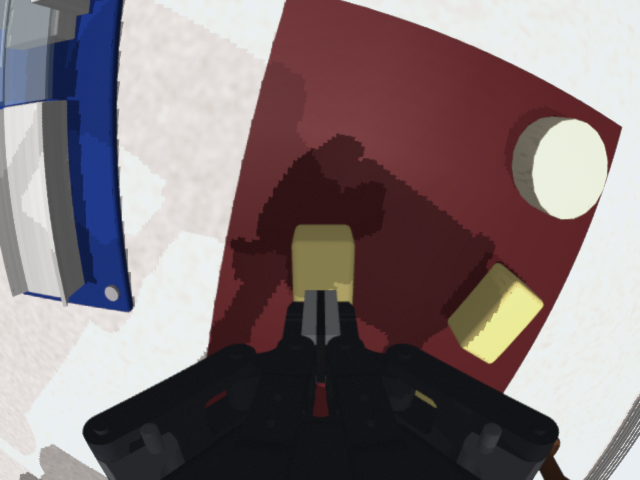

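Shut fingers at (321,330) seem to stand over the near end of the bar (323,262) without anything between them; I check where the TCP projects.

Run:
```python
from h import *
c=load('w3.png'); p,R=pose(); o=-c['R'].T@c['t']
print('cam in tool',R.T@(o-p), 'axes',(R.T@c['R'].T).round(3).tolist())
for k in(0,.017,-.05): print(k,proj(c,p+R[:,2]*k,True))
for x in (-.025,.025):
  for z in(.032,.002): print(x,z,proj(c,[.524+x*.984,-.199+x*.178,z],True))
c1=load('w1.png'); o1=-c1['R'].T@c1['t']; print(o1, c1['R'].T[:,2].round(3),o)
```

```text
cam in tool [ 0.0829869  -0.00039683 -0.16568926] axes [[0.0, -0.947, -0.321], [1.0, 0.0, -0.0], [0.0, -0.321, 0.947]]
0 [321.18153454 284.78685205]
0.017 [321.12589769 270.68268274]
-0.05 [321.40614411 343.47946019]
-0.025 0.032 [321.8574665  329.76474825]
-0.025 0.002 [321.69036651 301.77176313]
0.025 0.032 [322.17013471 238.89107006]
0.025 0.002 [321.9284839  220.30805741]
[ 0.53354799 -0.13569293  0.44446327] [-0.319 -0.037 -0.947] [ 0.6050759  -0.18345458  0.19423708]
```

Run:
```python
from h import *
a=bot.read_camera('side');b=bot.read_camera('scene'); p,R=pose()
for c in(a,b): print([proj(c,p+R[:,2]*k).round(0).tolist() for k in(0,.017,-.056)], proj(c,[.524,-.199,.017]))
u=a['pixels'][230:400,270:440]; v=b['pixels'][150:280,240:370]
cv2.imwrite('pics/m1.png',np.hstack([cv2.resize(u,(400,400),interpolation=2),cv2.resize(v,(400,400),interpolation=2)]))
```

```text
[[346.0, 320.0], [346.0, 325.0], [347.0, 302.0]] [346.68169343 323.71945434]
[[309.0, 230.0], [310.0, 235.0], [309.0, 213.0]] [309.29347652 233.74057573]
```

View pics/m1.png

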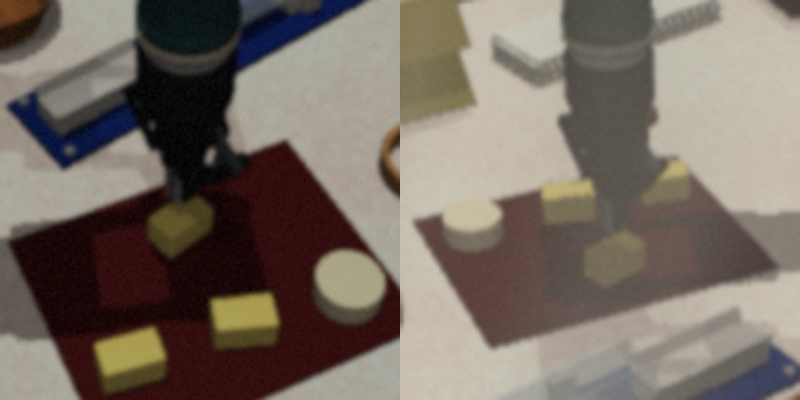

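The left view shows the fingertips at about (177,200), above and behind the bar's top (181,225). The right view agrees. So the real fingertips stand roughly 35 mm higher than the stated TCP would put them, and I descend further in guarded steps.

play_rows:
  steps: [0, 0, 0, 0, 0, 0, 0, 0, 0, 0, 0.005, 0, 0, 0, 0.01, 0, 0, 0, 0.01, 0]
  jaw: 90

```text
time: 4.55
tool_pos: [0.5228, -0.1984, 0.0177]
tcp_rot: [-3.128, -0.282, 0.002]
wrist_force: [0.1, -0.1, 0.2]
width: 0.647
grip_force: 0.0
```

Run:
```python
from h import *
c=save('wrist','w4.png'); p,R=pose(); s=bot.read_state(); print(p,s['wrist_force'],s['width'])
a=bot.read_camera('side');b=bot.read_camera('scene')
for q in(a,b): print([proj(q,p+R[:,2]*k).round(0).tolist() for k in(-.02,.017)])
print([proj(c,p+R[:,2]*k+R[:,1]*.0275,True).round(0).tolist() for k in(-.02,0,.017)])
w=c['pixels'][180:480,120:520]
u=a['pixels'][265:365,290:390]; v=b['pixels'][185:265,270:350]
cv2.imwrite('pics/m2.png',np.vstack([cv2.resize(w,(400,300)),np.hstack([cv2.resize(u,(200,200),interpolation=2),cv2.resize(v,(200,200),interpolation=2)])]).repeat(1,0))
```

```text
[ 0.52307031 -0.19849046  0.01805533] [ 0.2737845  -1.05582636 -0.69450949] 0.6477497843013105
[[346.0, 317.0], [346.0, 329.0]]
[[309.0, 227.0], [310.0, 238.0]]
[[383.0, 304.0], [377.0, 284.0], [372.0, 270.0]]
```

View pics/m2.png

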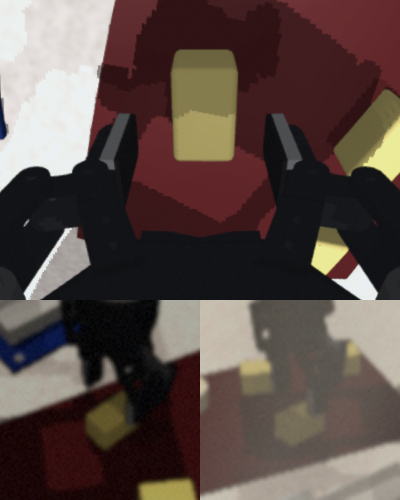

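The wrist crop shows the bar (205,105) centred between the pads, whose tips are near row 115. No contact is felt yet, so I close here and see if it grips.

play_rows:
  steps: [0, 0, 0, 0, 0, 0, 0, 0, 0, 0, 0, 0, 0, 0, 0, 0, 0, 0, 0, 0]
  jaw: 255
  grip_force: 35

```text
time: 5.32
tool_pos: [0.5235, -0.1987, 0.0186]
tcp_rot: [3.129, 0.282, 0.0]
wrist_force: [0.4, 0.9, -0.1]
width: 0.004
grip_force: 0.0
```

Run:
```python
from h import *
a=bot.read_camera('side');b=bot.read_camera('scene')
def tri(r):
    A=np.zeros((3,3));B=np.zeros(3)
    for o,d in r:
        d=d/np.linalg.norm(d);M=np.eye(3)-np.outer(d,d);A+=M;B+=M@o
    return np.linalg.solve(A,B)
for ua,ub in(((345.2,315),(308,224)),((345.2,317),(308,222)),((347,313),(309,226))): print(tri([ray(a,*ua),ray(b,*ub)]).round(3))
p=pose()[0];print(p,proj(a,p),proj(b,p))
u=a['pixels'][265:365,290:390]; v=b['pixels'][185:265,270:350]
cv2.imwrite('pics/m3.png',np.hstack([cv2.resize(u,(400,400),interpolation=2),cv2.resize(v,(400,400),interpolation=2)]))
```

```text
[ 0.523 -0.201  0.048]
[ 0.519 -0.206  0.05 ]
[ 0.526 -0.195  0.046]
[ 0.52349382 -0.19867776  0.01858261] [346.40257986 323.22288073] [309.49510738 233.27562067]
```

View pics/m3.png

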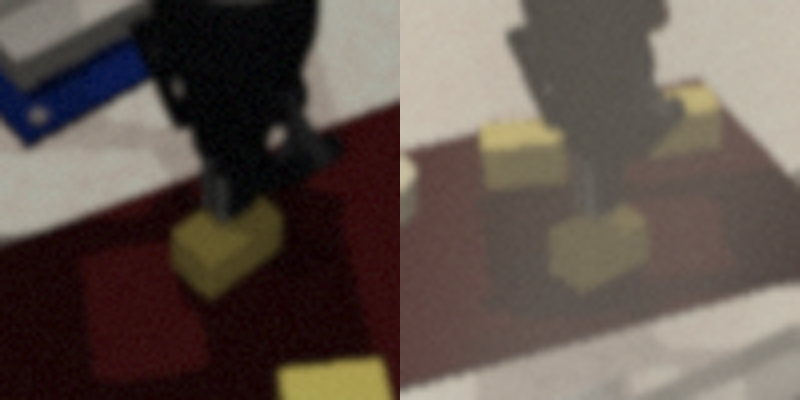

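Shut fingertips at left (222,216) and right (590,210) triangulate to about 19 mm above the reported TCP height (x and y are right). So the tip height is TCP z + 0.019, and I lower by 24 mm and grip.

play_rows:
  steps: [0, 0, 0, 0, 0, 0, 0, 0, 0, 0, 0.008, 0, 0, 0, 0.016, 0, 0, 0, 0.022, 0, 0, 0, 0.024, 0, 0, 0, 0.024, 0]
  jaw: 90

```text
time: 6.3
tool_pos: [0.5233, -0.1986, -0.0057]
tcp_rot: [-3.129, -0.282, 0.001]
wrist_force: [0.2, -0.1, 0.1]
width: 0.647
grip_force: 0.0
```

play_rows:
  steps: [0, 0, 0, 0, 0, 0, 0, 0, 0, 0, 0, 0, 0, 0, 0, 0, 0, 0, 0, 0]
  jaw: 255
  grip_force: 35

```text
time: 6.92
tool_pos: [0.524, -0.1989, -0.0049]
tcp_rot: [3.128, 0.282, 0.001]
wrist_force: [-0.6, 0.7, 2.3]
width: 0.335
grip_force: 35.4
```

Run:
```python
from h import *
f=[.524,-.199,-.005,10.3]
to([.524,-.199,.08],10.3,f); to([.547,-.024,.08],6.7,f); to([.547,-.024,.024],6.7,f)
```

```text
shift [ 0.     0.    -0.085] turn 0.0
shift [ 0.0539 -0.1681 -0.085 ] turn 0.063
shift [ 0.0539 -0.1681 -0.029 ] turn 0.063
```

play_rows:
  steps: [0, 0, -0.04, 0, 0, 0, -0.085, 0, 0.014, -0.045, -0.085, 0.02, 0.028, -0.09, -0.085, 0.04, 0.042, -0.135, -0.085, 0.063, 0.054, -0.168, -0.085, 0.063, 0.054, -0.168, -0.085, 0.063, 0.054, -0.168, -0.06, 0.063, 0.054, -0.168, -0.045, 0.063, 0.054, -0.168, -0.045, 0.063]

```text
time: 8.18
tool_pos: [0.5445, -0.0243, 0.0376]
tcp_rot: [-3.136, -0.182, 0.007]
wrist_force: [-0.1, 0.3, -0.3]
width: 0.339
grip_force: 35.0
```

Run:
```python
from h import *
s=bot.read_state();p,R=pose();print(p,yaw(R),s['width'],s['grip_force'],s['wrist_force'])
c=save('wrist','w5.png');a=bot.read_camera('side')
w=c['pixels'][100:400,170:470]; u=a['pixels'][230:310,270:350]
cv2.imwrite('pics/m4.png',np.hstack([cv2.resize(w,(400,400)),cv2.resize(u,(400,400),interpolation=2)]))
```

```text
[ 0.54452421 -0.0242619   0.03763787] 6.64552819752118 0.33912176955675777 35.017563700675964 [-0.09030094  0.34491954 -0.27380333]
```

View pics/m4.png

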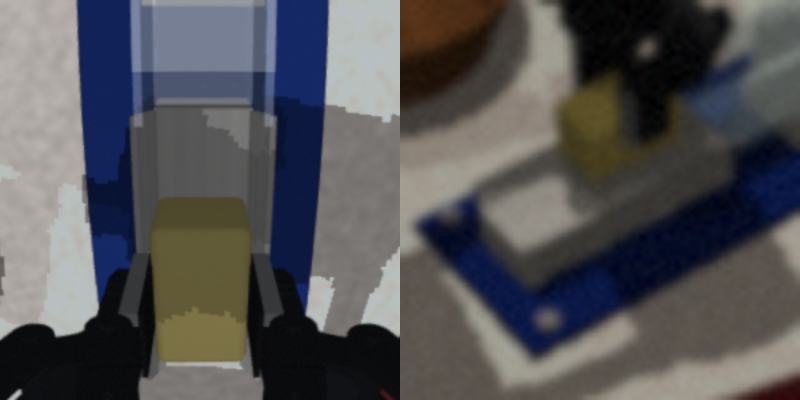

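The bar at left (200,280) is square over the trough and centred between its flares, with the mouth ahead. Lowering and releasing.

play_rows:
  steps: [0, 0, 0.008, 0, 0, 0, 0.014, 0, 0, 0, 0.016, 0, 0, 0, 0.016, 0]

```text
time: 8.78
tool_pos: [0.5466, -0.0237, 0.0235]
tcp_rot: [-3.136, -0.183, 0.0]
wrist_force: [-0.2, 0.4, -0.9]
width: 0.34
grip_force: 35.0
```

play_rows:
  steps: [0, 0, 0, 0, 0, 0, 0, 0, 0, 0, -0.01, 0, 0, 0, -0.045, 0, -0.03, 0, -0.06, 0, -0.05, 0, -0.06, 0]
  jaw: 110

```text
time: 9.52
tool_pos: [0.4979, -0.0298, 0.0862]
tcp_rot: [3.135, 0.184, 0.006]
wrist_force: [0.2, 0.7, 0.1]
width: 0.567
grip_force: 0.0
```

Run:
```python
from h import *
s=bot.read_state();p,R=pose();print(s['time'],p,yaw(R),s['wrist_force'])
for n in('wrist','side'):
    c=bot.read_camera(n); bars(c,n=='wrist',.06 if n=='wrist' else .05)
m=np.array([.537,-.0252]); d=np.array([np.cos(np.radians(6.7)),np.sin(np.radians(6.7))])
f=[*(np.array([.547,-.024])-.05*d),.084,6.7]
for t,z in((-.04,.084),(-.04,.025),(.052,.025)): to([*(m+t*d),z],6.7,f)
```

```text
9.525 [ 0.49794144 -0.02979754  0.08620136] 6.7025570116907955 [0.16466488 0.69330781 0.13118269]
bar [ 0.5466 -0.0231] [0.048 0.029] yaw 7.5 px [320. 176.] 4865
bar [ 0.5204 -0.266 ] [0.028 0.036] yaw -23.8 px [630. 266.] 676
bar [ 0.4421 -0.2547] [0.028 0.044] yaw -12.8 px [590. 350.] 948
bar [ 0.9902 -0.4923] [0.089 0.061] yaw 5.9 px [629. 322.] 698
bar [ 0.5055 -0.3173] [0.031 0.049] yaw -23.8 px [373. 363.] 417
bar [ 0.4138 -0.3024] [0.031 0.049] yaw -12.1 px [325. 379.] 451
bar [ 0.7257 -0.6546] [0.1   0.032] yaw 0.9 px [625. 467.] 808
shift [-0.0001  0.      0.    ] turn 0.0
shift [-0.0001  0.      0.059 ] turn 0.0
shift [0.0919 0.     0.059 ] turn 0.0
```

play_rows:
  steps: [0, 0, 0.0, 0, 0, 0, 0.02, 0, 0, 0, 0.045, 0, 0, 0, 0.059, 0, 0, 0, 0.059, 0]
  jaw: 255

```text
time: 10.25
tool_pos: [0.4962, -0.0294, 0.0233]
tcp_rot: [-3.136, -0.183, 0.004]
wrist_force: [-0.3, -0.4, 1.0]
width: 0.001
grip_force: 0.0
```

play_rows:
  steps: [0.012, 0, 0, 0, 0.024, 0, 0, 0, 0.036, 0, 0, 0, 0.048, 0, 0, 0, 0.06, 0, 0, 0, 0.071, 0, 0, 0, 0.081, 0, 0, 0, 0.089, 0, 0, 0, 0.095, 0, 0, 0, 0.095, 0, 0, 0]

```text
time: 11.5
tool_pos: [0.5917, -0.0184, 0.0246]
tcp_rot: [3.136, 0.183, 0.0]
wrist_force: [-0.3, -0.5, 0.7]
width: -0.001
grip_force: 0.0
```

Run:
```python
from h import *
s=bot.read_state();p,R=pose();print(s['time'],p,yaw(R),s['wrist_force'])
c=save('wrist','w6.png'); bars(c,True,.06)
a=save('side','s6.png'); bars(a,False,.032)
w=c['pixels'][0:340,150:490]; u=a['pixels'][200:300,270:370]
cv2.imwrite('pics/m5.png',np.hstack([cv2.resize(w,(400,400)),cv2.resize(u,(400,400),interpolation=2)]))
f=[.537+.055*.9932,-.0252+.055*.1167,.025,6.7]
to([.5,-.15,.12],-23.9,f); to([.5152,-.305,.08],-23.9,f);to([.5152,-.305,-.005],-23.9,f)
```

```text
11.5 [ 0.5917363  -0.01843461  0.02463598] 6.695499832289374 [-0.28401012 -0.47704478  0.69145041]
bar [ 0.5331 -0.2432] [0.03  0.017] yaw 40.3 px [632. 399.] 297
bar [ 0.468  -0.2384] [0.026 0.041] yaw -15.1 px [584. 462.] 573
bar [ 0.9985 -0.4733] [0.104 0.052] yaw 32.8 px [629. 322.] 693
bar [ 0.5133 -0.3082] [0.032 0.05 ] yaw -23.8 px [373. 363.] 416
bar [ 0.4188 -0.2931] [0.032 0.05 ] yaw -13.2 px [325. 379.] 450
bar [ 0.739  -0.6541] [0.103 0.033] yaw 0.9 px [625. 467.] 809
shift [-0.1063  0.1196 -0.095 ] turn 0.534
shift [-0.1093  0.2753 -0.055 ] turn 0.534
shift [-0.1093  0.2753  0.03  ] turn 0.534
```

View pics/m5.png

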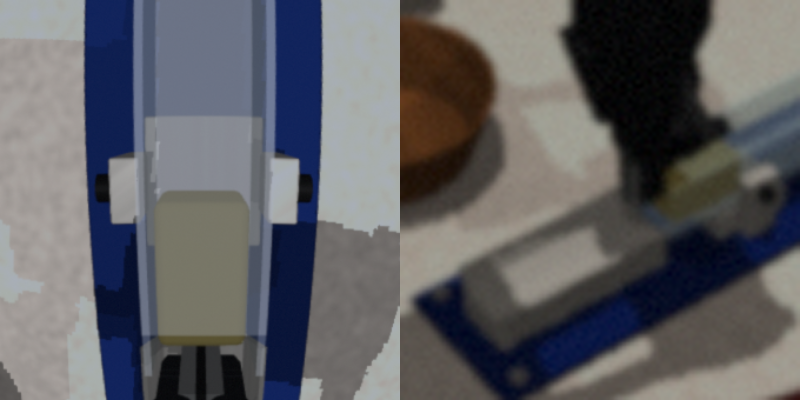

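The bar sits in the tube (left crop 200,270) just beyond the fingertips at the mouth; the right crop agrees. Next bar.

play_rows:
  steps: [-0.02, 0, -0.03, 0, -0.04, 0.02, -0.07, 0.1, -0.06, 0.07, -0.09, 0.22, -0.08, 0.12, -0.09, 0.34, -0.1, 0.17, -0.09, 0.46, -0.11, 0.22, -0.08, 0.534, -0.11, 0.26, -0.06, 0.534, -0.11, 0.275, -0.055, 0.534, -0.11, 0.275, -0.055, 0.534]
  jaw: 90

```text
time: 12.72
tool_pos: [0.5136, -0.3045, 0.0791]
tcp_rot: [-3.072, 0.653, 0.002]
wrist_force: [0.2, 0.1, 0.5]
width: 0.652
grip_force: 0.0
```

Run:
```python
from h import *
s=bot.read_state();p,R=pose();print(s['time'],p,yaw(R),s['width'])
c=bot.read_camera('wrist'); bars(c,True,.032); a=bot.read_camera('side'); bars(a,False,.032)
to([.515,-.305,-.005],-24)
```

```text
12.725 [ 0.51355487 -0.304471    0.07910944] -23.985246952549904 0.6518195385989959
bar [ 0.5529 -0.5585] [0.075 0.096] yaw -7.3 px [615.  55.] 5963
bar [ 0.5182 -0.3071] [0.03  0.055] yaw -23.6 px [322. 240.] 4012
bar [ 0.4295 -0.293 ] [0.03  0.065] yaw -12.3 px [354. 353.] 2872
bar [ 0.4201 -0.2935] [0.034 0.049] yaw -14.4 px [326. 379.] 417
bar [ 0.7406 -0.6538] [0.109 0.033] yaw 1.4 px [625. 467.] 828
shift [0.0014 0.0012 0.0849] turn 0.002
```

play_rows:
  steps: [0.001, 0.001, 0.03, 0, 0.002, 0.001, 0.055, 0, 0.002, 0.001, 0.075, 0, 0.002, 0.001, 0.084, 0, 0.002, 0.001, 0.084, 0]

```text
time: 13.45
tool_pos: [0.5153, -0.3055, -0.0047]
tcp_rot: [-3.073, 0.65, 0.001]
wrist_force: [-0.2, 0.6, -0.3]
width: 0.646
grip_force: 0.0
```

play_rows:
  steps: [0, 0, 0, 0, 0, 0, 0, 0, 0, 0, 0, 0, 0, 0, 0, 0, 0, 0, 0, 0]
  jaw: 255

```text
time: 14.08
tool_pos: [0.5165, -0.3069, -0.0031]
tcp_rot: [3.073, -0.651, 0.004]
wrist_force: [0.3, 0.9, 6.5]
width: 0.343
grip_force: 35.5
```

Run:
```python
from h import *
s=bot.read_state();p,R=pose();print(s['time'],p,yaw(R),s['width'],s['grip_force'])
to([.547,-.024,.08],6.7);to([.547,-.024,.024],6.7)
```

```text
14.075 [ 0.51654735 -0.30690937 -0.00309839] -23.915094493781954 0.3434093180324893 35.488380789756775
shift [-0.0868 -0.271  -0.0831] turn -0.534
shift [-0.0868 -0.271  -0.0271] turn -0.534
```

play_rows:
  steps: [0, 0, -0.04, 0, 0, 0, -0.085, 0, -0.015, -0.045, -0.085, -0.1, -0.03, -0.09, -0.085, -0.22, -0.045, -0.14, -0.085, -0.34, -0.06, -0.19, -0.085, -0.46, -0.075, -0.235, -0.085, -0.534, -0.087, -0.27, -0.08, -0.534, -0.087, -0.27, -0.06, -0.534, -0.087, -0.27, -0.045, -0.534]

```text
time: 15.32
tool_pos: [0.5446, -0.0235, 0.0395]
tcp_rot: [-3.136, -0.185, 0.002]
wrist_force: [-0.0, 0.1, -0.3]
width: 0.34
grip_force: 34.9
```

play_rows:
  steps: [0, 0, 0, 0, 0, 0, 0, 0]

```text
time: 15.58
tool_pos: [0.5455, -0.0246, 0.0407]
tcp_rot: [3.136, 0.182, 0.0]
wrist_force: [0.5, -0.4, -0.9]
width: 0.339
grip_force: 34.9
```

Run:
```python
from h import *
s=bot.read_state();p,R=pose();print(s['time'],p,yaw(R),s['width'],s['grip_force'])
c=bot.read_camera('wrist'); bars(c,True,.077)
to([.547,-.024,.025],6.7)
```

```text
15.575 [ 0.54550636 -0.02463549  0.04072646] 6.634118554936369 0.3391730923651375 34.871052503585815
bar [ 0.6102 -0.0162] [0.006 0.025] yaw -83.4 px [319. 163.] 1192
bar [ 0.5459 -0.0243] [0.048 0.029] yaw 6.6 px [320. 319.] 6577
bar [ 0.4759 -0.2175] [0.023 0.037] yaw -12.0 px [596. 418.] 733
shift [ 0.0012 -0.0005  0.0161] turn -0.001
```

play_rows:
  steps: [0.001, 0, 0.008, 0, 0.001, 0, 0.014, 0, 0.001, 0, 0.0165, 0, 0.001, 0, 0.0165, 0]

```text
time: 16.12
tool_pos: [0.5461, -0.0241, 0.0249]
tcp_rot: [3.136, 0.183, -0.002]
wrist_force: [-2.7, -0.7, 7.2]
width: 0.343
grip_force: 35.8
```

play_rows:
  steps: [0, 0, 0, 0, 0, 0, 0, 0, 0, 0, -0.01, 0, 0, 0, -0.045, 0, -0.03, 0, -0.06, 0, -0.05, 0, -0.06, 0]
  jaw: 110

```text
time: 16.88
tool_pos: [0.4976, -0.03, 0.0864]
tcp_rot: [3.136, 0.184, 0.006]
wrist_force: [-0.2, -0.6, -0.3]
width: 0.568
grip_force: 0.0
```

play_rows:
  steps: [0, 0, 0.0, 0, 0, 0, 0.0, 0, 0, 0, 0.02, 0, 0, 0, 0.045, 0, 0, 0, 0.06, 0, 0, 0, 0.06, 0]
  jaw: 255

```text
time: 17.62
tool_pos: [0.4958, -0.0296, 0.0226]
tcp_rot: [-3.136, -0.184, 0.005]
wrist_force: [0.0, 0.1, 1.0]
width: -0.001
grip_force: 0.0
```

Run:
```python
from h import *
s=bot.read_state();p,R=pose();print(s['time'],p,yaw(R),s['width'],s['wrist_force'])
c=bot.read_camera('wrist'); bars(c,True,.06)
to([.537+.055*.9932,-.0252+.055*.1167,.025],6.7)
```

```text
17.625 [ 0.49576254 -0.02955966  0.02263207] 6.698747912852797 -0.0005485241292480254 [0.02432586 0.09321582 0.95264923]
bar [ 0.608  -0.0163] [0.01  0.029] yaw -83.3 px [321.  27.] 2264
bar [ 0.5462 -0.0239] [0.048 0.029] yaw 8.0 px [323. 199.] 9945
bar [ 0.4506 -0.2398] [0.026 0.04 ] yaw -13.1 px [625. 393.] 741
shift [ 0.0956  0.0003 -0.0014] turn -0.0
```

play_rows:
  steps: [0.012, 0, 0, 0, 0.024, 0, 0, 0, 0.036, 0, 0, 0, 0.048, 0, 0, 0, 0.06, 0, 0, 0, 0.071, 0, 0, 0, 0.081, 0, 0, 0, 0.089, 0, 0, 0, 0.095, 0, 0, 0, 0.095, 0, 0, 0]

```text
time: 18.92
tool_pos: [0.5916, -0.0187, 0.0241]
tcp_rot: [3.136, 0.183, 0.001]
wrist_force: [-0.9, 0.5, -0.3]
width: -0.002
grip_force: 0.0
```

Run:
```python
from h import *
s=bot.read_state();p,R=pose();print(s['time'],p,yaw(R),s['wrist_force'])
c=save('wrist','w7.png'); bars(c,True,.06)
a=bot.read_camera('side'); bars(a,False,.032)
to([.421,-.290,.08],-13)
```

```text
18.925 [ 0.59161129 -0.01867442  0.02412619] 6.69444097217731 [-0.86458074  0.49550794 -0.29684685]
bar [ 0.4677 -0.2384] [0.026 0.04 ] yaw -12.9 px [584. 463.] 577
bar [ 0.9981 -0.4735] [0.103 0.052] yaw 32.8 px [629. 322.] 694
bar [ 0.4189 -0.293 ] [0.032 0.05 ] yaw -12.6 px [325. 379.] 451
bar [ 0.739  -0.6541] [0.103 0.033] yaw 0.9 px [625. 467.] 809
shift [-0.2004  0.2497 -0.0559] turn 0.344
```

play_rows:
  steps: [-0.02, 0, -0.03, 0, -0.045, 0.01, -0.07, 0.06, -0.07, 0.05, -0.09, 0.12, -0.1, 0.1, -0.09, 0.2, -0.13, 0.15, -0.09, 0.28, -0.16, 0.2, -0.08, 0.344, -0.185, 0.235, -0.06, 0.344, -0.2, 0.25, -0.056, 0.344, -0.2, 0.25, -0.056, 0.344]
  jaw: 90

```text
time: 20.15
tool_pos: [0.42, -0.291, 0.0795]
tcp_rot: [-3.12, 0.361, 0.002]
wrist_force: [0.4, 1.2, -0.9]
width: 0.648
grip_force: 0.0
```

Run:
```python
from h import *
s=bot.read_state();p,R=pose();print(s['time'],p,yaw(R),s['width'])
c=bot.read_camera('wrist'); bars(c,True,.032); a=bot.read_camera('side'); bars(a,False,.032)
to([.4213,-.2905,-.004],-13)
```

```text
20.15 [ 0.42000276 -0.29095135  0.07951664] -13.192125033447317 0.6476307116073349
bar [ 0.5267 -0.5376] [0.056 0.028] yaw 0.1 px [619.  37.] 1268
bar [ 0.4236 -0.2916] [0.03  0.054] yaw -13.1 px [321. 242.] 3926
bar [ 0.4086 -0.2906] [0.031 0.029] yaw 78.4 px [319. 381.] 216
bar [ 0.7406 -0.6538] [0.109 0.033] yaw 1.4 px [625. 467.] 826
shift [-0.0002  0.0004  0.0843] turn -0.001
```

play_rows:
  steps: [0.001, 0, 0.03, 0, 0.001, 0, 0.055, 0, 0.001, 0, 0.075, 0, 0.001, 0, 0.084, 0, 0.001, 0, 0.084, 0]

```text
time: 20.88
tool_pos: [0.4228, -0.2898, -0.0041]
tcp_rot: [-3.121, 0.354, 0.001]
wrist_force: [-0.7, -0.1, 0.6]
width: 0.647
grip_force: 0.0
```

play_rows:
  steps: [0, 0, 0, 0, 0, 0, 0, 0, 0, 0, 0, 0, 0, 0, 0, 0, 0, 0, 0, 0]
  jaw: 255

```text
time: 21.5
tool_pos: [0.4236, -0.2913, -0.0026]
tcp_rot: [3.12, -0.356, 0.004]
wrist_force: [0.4, 1.3, 6.1]
width: 0.338
grip_force: 35.8
```

Run:
```python
from h import *
s=bot.read_state();p,R=pose();print(s['time'],p,yaw(R),s['width'],s['grip_force'])
to([.547,-.024,.08],6.7)
```

```text
21.5 [ 0.42363958 -0.29128655 -0.002643  ] -13.029926459768316 0.3380303666957846 35.83872735500336
shift [ 0.0599 -0.2882 -0.0826] turn -0.344
```

play_rows:
  steps: [0, 0, -0.04, 0, 0, 0, -0.085, 0, 0.01, -0.05, -0.085, -0.07, 0.02, -0.1, -0.085, -0.14, 0.03, -0.15, -0.085, -0.21, 0.04, -0.2, -0.085, -0.28, 0.05, -0.245, -0.085, -0.344, 0.06, -0.287, -0.08, -0.344, 0.06, -0.287, -0.06, -0.344, 0.06, -0.287, -0.045, -0.344]

```text
time: 22.75
tool_pos: [0.545, -0.0239, 0.0399]
tcp_rot: [-3.136, -0.185, 0.002]
wrist_force: [-0.8, -0.5, -0.3]
width: 0.339
grip_force: 35.1
```

play_rows:
  steps: [0, 0, 0, 0, 0, 0, 0, 0]

```text
time: 23.0
tool_pos: [0.5456, -0.025, 0.0412]
tcp_rot: [3.136, 0.182, 0.0]
wrist_force: [0.5, -0.1, -0.3]
width: 0.34
grip_force: 35.1
```

Run:
```python
from h import *
s=bot.read_state();p,R=pose();print(s['time'],p,yaw(R),s['width'],s['grip_force'])
c=bot.read_camera('wrist'); bars(c,True,.077)
to([.547,-.024,.025],6.7)
```

```text
23.0 [ 0.54555224 -0.02503233  0.04124163] 6.63295910652798 0.34023931129672047 35.084479451179504
bar [ 0.6101 -0.0162] [0.006 0.025] yaw -83.4 px [318. 163.] 1191
bar [ 0.5447 -0.0248] [0.048 0.029] yaw 6.7 px [320. 321.] 6412
shift [ 0.0011 -0.0009  0.0167] turn -0.001
```

play_rows:
  steps: [0.001, -0.001, 0.008, 0, 0.001, -0.001, 0.014, 0, 0.001, -0.001, 0.0165, 0, 0.001, -0.001, 0.0165, 0]

```text
time: 23.55
tool_pos: [0.5462, -0.0234, 0.0254]
tcp_rot: [3.136, 0.184, -0.001]
wrist_force: [-4.1, -0.1, 7.8]
width: 0.341
grip_force: 36.0
```

play_rows:
  steps: [0, 0, 0, 0, 0, 0, 0, 0, 0, 0, -0.01, 0, 0, 0, -0.045, 0, -0.03, 0, -0.06, 0, -0.05, 0, -0.06, 0]
  jaw: 110

```text
time: 24.3
tool_pos: [0.4978, -0.0293, 0.087]
tcp_rot: [3.136, 0.184, 0.006]
wrist_force: [-0.7, -0.5, -0.2]
width: 0.57
grip_force: 0.0
```

play_rows:
  steps: [0, 0, 0.0, 0, 0, 0, 0.0, 0, 0, 0, 0.02, 0, 0, 0, 0.045, 0, 0, 0, 0.06, 0, 0, 0, 0.06, 0]
  jaw: 255

```text
time: 25.05
tool_pos: [0.4959, -0.0289, 0.0231]
tcp_rot: [-3.136, -0.184, 0.005]
wrist_force: [-0.1, -0.2, 0.0]
width: -0.0
grip_force: 0.0
```

Run:
```python
from h import *
s=bot.read_state();p,R=pose();print(s['time'],p,yaw(R),s['width'],s['wrist_force'])
c=bot.read_camera('wrist'); bars(c,True,.06)
to([.537+.057*.9932,-.0252+.057*.1167,.025],6.7)
```

```text
25.05 [ 0.49592514 -0.02893508  0.0231222 ] 6.699427965070269 -0.00010381659773393633 [-0.11408942 -0.21227328  0.0401522 ]
bar [ 0.6079 -0.0162] [0.01  0.028] yaw -83.2 px [323.  28.] 2299
bar [ 0.5449 -0.0232] [0.047 0.029] yaw 6.7 px [322. 203.] 9740
shift [ 0.0973  0.0009 -0.0008] turn -0.0
```

play_rows:
  steps: [0.012, 0.0005, 0, 0, 0.024, 0.0005, 0, 0, 0.036, 0.001, 0, 0, 0.048, 0.001, 0, 0, 0.06, 0.001, 0, 0, 0.071, 0.001, 0, 0, 0.081, 0.001, 0, 0, 0.089, 0.001, 0, 0, 0.097, 0.001, 0, 0, 0.097, 0.001, 0, 0]

```text
time: 26.35
tool_pos: [0.5943, -0.0188, 0.0248]
tcp_rot: [3.136, 0.183, 0.002]
wrist_force: [-0.6, -0.3, 0.1]
width: -0.0
grip_force: 0.0
```

play_rows:
  steps: [-0.02, 0, 0, 0, -0.05, 0, -0.03, 0, -0.07, 0, -0.08, 0, -0.08, 0, -0.1, 0, -0.08, 0, -0.1, 0, -0.08, 0, -0.1, 0]
  jaw: 0

```text
time: 27.1
tool_pos: [0.5135, -0.0281, 0.1237]
tcp_rot: [-3.136, -0.183, 0.001]
wrist_force: [-0.1, -0.7, 0.0]
width: 1.0
grip_force: 0.0
```

Run:
```python
from h import *
s=bot.read_state();p,R=pose();print(s['time'],p,yaw(R),s['wrist_force'])
c=save('wrist','w8.png'); bars(c,True,.06); a=save('side','s8.png'); b=save('scene','c8.png'); bars(b,False,.06)
m=np.array([.537,-.0252]); d=np.array([np.cos(np.radians(6.7)),np.sin(np.radians(6.7))])
h=cv2.cvtColor(c['pixels'],cv2.COLOR_BGR2HSV)
for t in np.arange(.05,.10,.004):
    u,v=proj(c,[*(m+t*d),.06],True); print(round(t-.06,3),np.round([u,v]),h[int(v),int(u)])
```

```text
27.1 [ 0.51349611 -0.02805077  0.12373923] 6.687757831416675 [-0.06194498 -0.66166912  0.00815614]
bar [ 0.6091 -0.0158] [0.006 0.028] yaw -83.3 px [320.  91.] 463
-0.01 [321. 127.] [ 90  10 182]
-0.006 [321. 121.] [ 90  10 182]
-0.002 [321. 114.] [100   6 127]
0.002 [321. 108.] [112  79 107]
0.006 [321. 101.] [111  80 105]
0.01 [321.  95.] [ 25 110 155]
0.014 [321.  88.] [ 33  80 179]
0.018 [321.  82.] [ 28  34 126]
0.022 [321.  75.] [ 28  34 126]
0.026 [321.  69.] [ 27  36 127]
0.03 [321.  63.] [ 28  32 126]
0.034 [321.  56.] [ 28  32 127]
0.038 [321.  50.] [ 28  32 127]
```

Run:
```python
from h import *
a=load('s8.png');b=load('c8.png')
print(onz(a,246,165,.083),onz(b,440,351,.083))
for f,n,fi in(('s8.png','side',False),('c8.png','scene',False)):
    c=load(f);h=cv2.cvtColor(c['pixels'],cv2.COLOR_BGR2HSV); m=cv2.inRange(h,(3,100,30),(18,255,200)); n_,l,st,ce=cv2.connectedComponentsWithStats(m)
    for i in range(1,n_):
        if 500<st[i,4]<4000: print(f,ce[i],st[i])
to([.49,.33,.2],0)
```

```text
[0.54417324 0.35911001 0.083     ] [0.5430411  0.35871719 0.083     ]
s8.png [263.87026239 226.55344995] [ 235  204   58   48 2058]
s8.png [452.8910162  299.34904271] [432 281  43  38 679]
c8.png [387.06257594 296.13122722] [ 360  275   62   42 1646]
shift [ 0.0188 -0.3582 -0.0771] turn 0.117
```

play_rows:
  steps: [0, -0.03, -0.04, 0.02, 0, -0.08, -0.08, 0.05, -0.003, -0.13, -0.096, 0.08, -0.004, -0.18, -0.096, 0.117, -0.005, -0.23, -0.096, 0.117, -0.006, -0.28, -0.096, 0.117, -0.006, -0.321, -0.096, 0.117, -0.006, -0.321, -0.096, 0.117, -0.006, -0.321, -0.096, 0.117]
  jaw: 0

```text
time: 28.38
tool_pos: [0.4702, 0.2895, 0.2194]
tcp_rot: [3.14, 0.001, -0.003]
wrist_force: [0.4, -0.6, 0.1]
width: 0.998
grip_force: 0.0
```

Run:
```python
from h import *
s=bot.read_state();p,R=pose();print(s['time'],p,yaw(R))
c=save('wrist','w9.png')
for n,X in(('cup',[.544,.359,.116]),('dish',[.505,.157,.05])): print(n,proj(c,X,True))
```

```text
28.375 [0.47015293 0.28952492 0.21937527] 0.02867090196909093
cup [225.54578031 126.75921867]
dish [459.99454138 168.22168838]
```

View pics/w9.png

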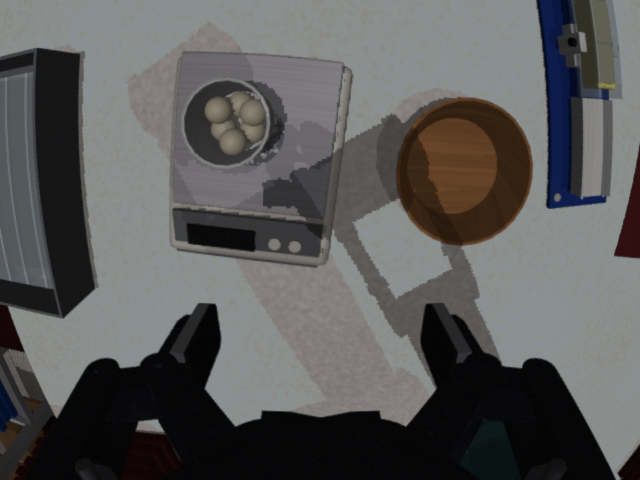

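The cup rim is centred at (227,124) with six balls inside, the dish rim at (464,171), the tube with bars at the top right. I convert these.

Run:
```python
from h import *
c=load('w9.png'); q=lambda u,v,z:onz(c,u,v,z,True)
for P,z in(([(183,124),(271,123),(227,79),(227,168)],.116),([(397,168),(532,168),(462,98),(462,244)],.05)):
    Q=np.array([q(u,v,z)[:2] for u,v in P]).astype(np.float32); (x,y),r=cv2.minEnclosingCircle(Q); print(Q.round(3).tolist(),x,y,r,Q.mean(0))
print('pan',[q(u,v,.05)[:2].round(3).tolist() for u,v in((181,52),(345,62),(172,206),(325,218))])
to([.544,.359,.22],0,[.47,.29,.22,0])
```

```text
[[0.5479999780654907, 0.3919999897480011], [0.5460000038146973, 0.32499998807907104], [0.5789999961853027, 0.3569999933242798], [0.5130000114440918, 0.35899999737739563]] 0.5467735528945923 0.3587833046913147 0.033623918890953064 [0.54650456 0.3584716 ]
[[0.503000020980835, 0.21899999678134918], [0.5099999904632568, 0.07500000298023224], [0.5720000267028809, 0.1589999943971634], [0.42800000309944153, 0.1459999978542328]] 0.5006853938102722 0.14683985710144043 0.0725666731595993 [0.5032077  0.14983833]
pan [[0.615, 0.418], [0.599, 0.268], [0.468, 0.435], [0.455, 0.285]]
shift [ 0.074 -0.069  0.   ] turn 0.0
```

play_rows:
  steps: [0.025, -0.023, 0, 0, 0.05, -0.046, 0.02, 0, 0.0765, -0.0685, 0.04, 0, 0.0765, -0.0685, 0.08, 0, 0.0765, -0.0685, 0.115, 0, 0.0765, -0.0685, 0.14, 0, 0.0765, -0.0685, 0.152, 0, 0.0765, -0.0685, 0.152, 0, 0.0765, -0.0685, 0.152, 0]

```text
time: 29.55
tool_pos: [0.5482, 0.3587, 0.0702]
tcp_rot: [-3.14, 0.001, -0.003]
wrist_force: [1.0, 0.6, 0.8]
width: 0.997
grip_force: 0.0
```

play_rows:
  steps: [0, 0, 0, 0, 0, 0, 0, 0, 0, 0, 0, 0, 0, 0, 0, 0, 0, 0, 0, 0]
  jaw: 255
  grip_force: 22

```text
time: 30.18
tool_pos: [0.5482, 0.3591, 0.0708]
tcp_rot: [-3.14, -0.0, -0.004]
wrist_force: [-0.3, -0.1, 7.0]
width: 0.8
grip_force: 24.2
```

play_rows:
  steps: [0, 0, -0.02, 0, 0, 0, -0.045, 0, 0, 0, -0.065, 0, -0.02, 0.026, -0.065, 0, -0.05, 0.065, -0.065, 0, -0.08, 0.104, -0.065, 0, -0.11, 0.143, -0.065, 0, -0.14, 0.182, -0.065, 0, -0.163, 0.211, -0.065, 0, -0.163, 0.211, -0.065, 0]

```text
time: 31.42
tool_pos: [0.3822, 0.146, 0.1338]
tcp_rot: [3.141, -0.003, -0.0]
wrist_force: [0.2, 1.3, -1.1]
width: 0.794
grip_force: 25.6
```

Run:
```python
from h import *
s=bot.read_state();p,R=pose();print(s['time'],p,R.round(3).tolist(),s['width'],s['grip_force'],s['wrist_force'])
c=save('wrist','w10.png')
h=cv2.cvtColor(c['pixels'],cv2.COLOR_BGR2HSV); m=cv2.inRange(h,(3,100,30),(18,255,200)); n_,l,st,ce=cv2.connectedComponentsWithStats(m)
for i in range(1,n_):
    if st[i,4]>3000:
        x,y,w,hh=st[i,:4]; print(st[i],[onz(c,u,v,.05,True)[:2].round(3).tolist() for u,v in((x,y+hh/2),(x+w,y+hh/2),(x+w/2,y),(x+w/2,y+hh))])
```

```text
31.425 [0.38222735 0.14603782 0.13380448] [[1.0, -0.002, -0.0], [-0.002, -1.0, -0.0], [-0.0, 0.0, -1.0]] 0.7941978367056933 25.570268392330036 [ 0.19734232  1.2918841  -1.14939505]
[  211     0   218   169 30755] [[0.487, 0.22], [0.487, 0.073], [0.543, 0.146], [0.427, 0.147]]
```

play_rows:
  steps: [0, 0, 0.03, 0, 0, 0, 0.055, 0, 0, 0, 0.073, 0, 0, 0, 0.0795, 0, 0, 0, 0.0795, 0]

```text
time: 32.1
tool_pos: [0.3844, 0.148, 0.0542]
tcp_rot: [-3.142, -0.0, 0.0]
wrist_force: [0.2, -0.3, -0.5]
width: 0.796
grip_force: 25.6
```

play_rows:
  steps: [0.006, 0, 0, 0, 0.012, 0, -0.001, 0, 0.017, 0, -0.003, 0, 0.022, 0, -0.005, 0, 0.026, 0, -0.0065, 0, 0.03, 0, -0.007, 0, 0.034, 0, -0.008, 0, 0.038, 0, -0.0085, 0, 0.041, 0, -0.009, 0, 0.041, 0, -0.009, 0]

```text
time: 33.35
tool_pos: [0.4252, 0.1474, 0.0631]
tcp_rot: [3.141, -0.0, 0.0]
wrist_force: [-2.7, -1.8, 2.2]
width: 0.79
grip_force: 24.6
```

Run:
```python
from h import *
s=bot.read_state();p,R=pose();print(s['time'],p,s['width'],s['grip_force'],s['wrist_force'],s['torque'])
c=save('wrist','w11.png');b=save('scene','c11.png');a=save('side','s11.png')
h=cv2.cvtColor(c['pixels'],cv2.COLOR_BGR2HSV); m=cv2.inRange(h,(3,100,30),(18,255,200)); n_,l,st,ce=cv2.connectedComponentsWithStats(m)
for i in range(1,n_):
    if st[i,4]>3000:
        x,y,w,hh=st[i,:4]; print(st[i],[onz(c,u,v,.05,True)[:2].round(3).tolist() for u,v in((x,y+hh/2),(x+w,y+hh/2),(x+w/2,y),(x+w/2,y+hh))])
for n,c in(('side',a),('scene',b)):
  h=cv2.cvtColor(c['pixels'],cv2.COLOR_BGR2HSV); m=cv2.inRange(h,(3,100,30),(18,255,200)); n_,l,st,ce=cv2.connectedComponentsWithStats(m)
  for i in range(1,n_):
    if 500<st[i,4]<4000: print(n,ce[i],st[i])
```

```text
33.35 [0.42518855 0.14740441 0.06306418] 0.7900416273303084 24.633085972163826 [-2.73319372 -1.84062119  2.23623895] [-0.26225557  0.53635569  0.00321326]
[  176     0   292   263 62895] [[0.501, 0.22], [0.502, 0.074], [0.564, 0.147], [0.431, 0.147]]
side [266.02556077 226.3933229 ] [ 239  204   55   48 1917]
side [452.94134897 299.37829912] [432 281  43  38 682]
scene [384.37780041 301.27393075] [361 277  62  40 982]
```

Run:
```python
from h import *
c=load('w11.png'); P=np.array([.4252,.1474,.0631+.0455])
for t in (0,15,30,45,60):
    a=np.radians(t); r=.0345; X=P+[r*np.cos(a),0,-r*np.sin(a)]; Y=P-[r*np.cos(a),0,-r*np.sin(a)]; B=P+[(-.066*np.sin(a)+.03*np.cos(a)),0,-.066*np.cos(a)-.03*np.sin(a)]
    print(t,proj(c,X,True).round(0),'rear',proj(c,Y,True).round(0),'bottomfront',proj(c,B,True).round(0))
h=cv2.cvtColor(c['pixels'],cv2.COLOR_BGR2HSV)
for v in range(150,420,6): print(v,c['pixels'][v,322].tolist(),end=' ')
```

```text
0 [322. 255.] rear [321. 400.] bottomfront [321. 215.]
15 [322. 249.] rear [321. 412.] bottomfront [321. 244.]
30 [321. 249.] rear [321. 421.] bottomfront [321. 275.]
45 [321. 255.] rear [322. 425.] bottomfront [321. 307.]
60 [321. 266.] rear [322. 423.] bottomfront [321. 339.]
150 [59, 99, 146] 156 [59, 97, 144] 162 [56, 95, 140] 168 [58, 97, 143] 174 [47, 79, 116] 180 [26, 45, 66] 186 [26, 44, 67] 192 [26, 44, 64] 198 [24, 42, 62] 204 [26, 44, 65] 210 [26, 44, 65] 216 [24, 40, 60] 222 [24, 40, 59] 228 [23, 38, 57] 234 [22, 37, 55] 240 [24, 38, 56] 246 [23, 38, 57] 252 [91, 91, 91] 258 [71, 71, 72] 264 [73, 73, 74] 270 [72, 72, 73] 276 [73, 73, 74] 282 [77, 87, 92] 288 [91, 104, 110] 294 [94, 108, 114] 300 [96, 109, 114] 306 [94, 107, 112] 312 [91, 104, 111] 318 [80, 91, 95] 324 [70, 80, 85] 330 [80, 91, 96] 336 [79, 90, 95] 342 [73, 83, 89] 348 [87, 99, 105] 354 [90, 103, 109] 360 [86, 98, 104] 366 [86, 99, 104] 372 [84, 96, 102] 378 [70, 74, 76] 384 [65, 65, 66] 390 [65, 64, 65] 396 [67, 67, 67] 402 [68, 68, 67] 408 [67, 66, 67] 414 [113, 113, 114]
```

play_rows:
  steps: [0.004, 0, 0.0, 0, 0.008, 0, 0.0005, 0, 0.012, 0, 0.001, 0, 0.016, 0, 0.001, 0, 0.02, 0, 0.002, 0, 0.024, 0, 0.003, 0, 0.028, 0, 0.005, 0, 0.032, 0, 0.007, 0, 0.035, 0, 0.008, 0, 0.035, 0, 0.008, 0]

```text
time: 34.75
tool_pos: [0.4604, 0.1478, 0.0551]
tcp_rot: [-3.141, 0.001, -0.001]
wrist_force: [-1.4, 2.8, 4.0]
width: 0.777
grip_force: 23.8
```

```bash
cat >> h.py <<'E'
def cuplook(f):
    s=bot.read_state();p,R=pose();print(s['time'],p.round(4),round(s['width'],3),round(s['grip_force'],1),s['wrist_force'].round(1))
    c=save('wrist',f); P=p+[0,0,.0455]
    for t in (0,15,30,45,60,75,90,105):
        a=np.radians(t); r=.0345; X=P+[r*np.cos(a),0,-r*np.sin(a)]; Y=P-[r*np.cos(a),0,-r*np.sin(a)]
        print(t,'lip',proj(c,X,True).round(0)[1],'rear',proj(c,Y,True).round(0)[1],end=' ')
    print()
    for v in range(150,450,8): print(v,c['pixels'][v,322].tolist(),end=' ')
    print()
    h=cv2.cvtColor(c['pixels'],cv2.COLOR_BGR2HSV); m=cv2.inRange(h,(3,100,30),(18,255,200)); n_,l,st,ce=cv2.connectedComponentsWithStats(m)
    for i in range(1,n_):
        if st[i,4]>3000:
            x,y,w,hh=st[i,:4]; print(st[i],[onz(c,u,v,.05,True)[:2].round(3).tolist() for u,v in((x,y+hh/2),(x+w,y+hh/2),(x+w/2,y),(x+w/2,y+hh))])
def balls(c,fish=True,z=.0165):
    h=cv2.cvtColor(c['pixels'],cv2.COLOR_BGR2HSV); m=cv2.inRange(h,(15,15,70),(35,75,255)); m=cv2.morphologyEx(m,cv2.MORPH_OPEN,np.ones((5,5)))
    n,l,st,ce=cv2.connectedComponentsWithStats(m)
    for i in range(1,n):
        if 60<st[i,4]<20000: print('ball?',ce[i].round(0),st[i,2:],onz(c,*ce[i],z,fish).round(3))
E
python3 - <<'E'
from h import *
cuplook('w12.png'); balls(load('w12.png'))
E
```

```text
34.75 [0.4604 0.1478 0.0551] 0.777 23.8 [-1.4  2.8  4. ]
0 lip 254.0 rear 400.0 15 lip 248.0 rear 412.0 30 lip 249.0 rear 421.0 45 lip 255.0 rear 425.0 60 lip 265.0 rear 423.0 75 lip 279.0 rear 414.0 90 lip 295.0 rear 398.0 105 lip 313.0 rear 374.0 
150 [68, 111, 163] 158 [69, 114, 168] 166 [61, 104, 151] 174 [61, 100, 146] 182 [30, 50, 73] 190 [33, 55, 80] 198 [30, 50, 74] 206 [33, 53, 79] 214 [32, 52, 77] 222 [31, 51, 74] 230 [29, 48, 70] 238 [29, 49, 73] 246 [29, 49, 73] 254 [29, 48, 71] 262 [30, 49, 73] 270 [93, 94, 94] 278 [96, 96, 97] 286 [100, 100, 100] 294 [98, 98, 98] 302 [97, 97, 98] 310 [94, 94, 94] 318 [97, 98, 98] 326 [98, 99, 99] 334 [98, 99, 99] 342 [74, 83, 88] 350 [88, 100, 106] 358 [94, 107, 113] 366 [80, 91, 97] 374 [90, 102, 108] 382 [94, 107, 114] 390 [96, 109, 115] 398 [94, 107, 113] 406 [97, 98, 99] 414 [121, 121, 122] 422 [16, 14, 13] 430 [18, 16, 14] 438 [17, 15, 12] 446 [19, 15, 14] 
[  177    48   293   266 58130] [[0.513, 0.219], [0.513, 0.075], [0.573, 0.147], [0.44, 0.147]]
ball? [589.  17.] [  39   36 1080] [ 0.623 -0.026  0.017]
ball? [620.   8.] [ 28  19 457] [ 0.638 -0.059  0.017]
ball? [98. 72.] [  26   80 1192] [0.578 0.283 0.017]
ball? [ 96. 132.] [ 18  35 481] [0.54  0.287 0.017]
ball? [ 98. 204.] [  23  112 1358] [0.494 0.291 0.017]
ball? [102. 269.] [ 9 10 72] [0.448 0.298 0.017]
ball? [106. 302.] [ 20  57 620] [0.422 0.302 0.017]
ball? [ 72. 326.] [ 91  38 991] [0.397 0.343 0.017]
ball? [314. 365.] [ 108   77 5982] [0.378 0.153 0.017]
```

play_rows:
  steps: [0.005, 0, 0.002, 0, 0.01, 0, 0.004, 0, 0.015, 0, 0.006, 0, 0.02, 0, 0.008, 0, 0.023, 0, 0.011, 0, 0.026, 0, 0.015, 0, 0.03, 0, 0.0195, 0, 0.032, 0, 0.024, 0, 0.035, 0, 0.029, 0, 0.035, 0, 0.029, 0]

```text
time: 36.05
tool_pos: [0.4956, 0.1475, 0.0259]
tcp_rot: [-3.141, 0.0, -0.001]
wrist_force: [1.5, 0.2, 2.1]
width: 0.779
grip_force: 24.0
```

Run:
```python
from h import *
cuplook('w13.png'); balls(load('w13.png'))
```

```text
36.05 [0.4956 0.1475 0.0259] 0.779 24.0 [1.5 0.2 2.1]
0 lip 254.0 rear 400.0 15 lip 248.0 rear 412.0 30 lip 249.0 rear 421.0 45 lip 255.0 rear 425.0 60 lip 265.0 rear 423.0 75 lip 279.0 rear 414.0 90 lip 295.0 rear 398.0 105 lip 313.0 rear 374.0 
150 [29, 52, 79] 158 [30, 48, 71] 166 [53, 89, 132] 174 [31, 52, 77] 182 [68, 82, 92] 190 [49, 66, 83] 198 [26, 42, 63] 206 [24, 42, 64] 214 [26, 44, 66] 222 [28, 46, 68] 230 [29, 47, 70] 238 [24, 43, 63] 246 [67, 77, 82] 254 [82, 93, 99] 262 [89, 101, 106] 270 [91, 103, 109] 278 [86, 98, 104] 286 [78, 89, 93] 294 [24, 43, 64] 302 [27, 44, 67] 310 [27, 43, 64] 318 [97, 97, 97] 326 [96, 96, 96] 334 [98, 98, 99] 342 [94, 95, 96] 350 [95, 95, 95] 358 [92, 92, 92] 366 [90, 91, 91] 374 [93, 93, 94] 382 [95, 95, 96] 390 [94, 94, 96] 398 [95, 96, 97] 406 [94, 94, 95] 414 [95, 95, 95] 422 [16, 13, 12] 430 [14, 11, 10] 438 [15, 14, 13] 446 [17, 14, 12] 
[  162   125   322   221 40843] [[0.53, 0.216], [0.53, 0.077], [0.574, 0.147], [0.476, 0.147]]
ball? [622.  47.] [  40   92 2938] [ 0.635 -0.029  0.017]
ball? [ 72. 128.] [ 21  62 807] [0.58  0.284 0.017]
ball? [ 72. 168.] [ 20  21 314] [0.558 0.286 0.017]
ball? [289. 226.] [  74  128 5230] [0.523 0.164 0.017]
ball? [367. 196.] [  47   47 1741] [0.538 0.125 0.017]
ball? [ 73. 214.] [ 23  63 826] [0.531 0.291 0.017]
ball? [368. 247.] [  45   45 1574] [0.512 0.124 0.017]
ball? [ 80. 266.] [ 24  43 546] [0.498 0.293 0.017]
ball? [325. 267.] [  44   44 1532] [0.501 0.146 0.017]
ball? [ 79. 296.] [ 16  13 160] [0.478 0.301 0.017]
ball? [ 93. 345.] [  28   80 1066] [0.44  0.301 0.017]
ball? [ 42. 381.] [ 18  19 197] [0.393 0.374 0.017]
ball? [ 65. 389.] [ 23  21 250] [0.39  0.349 0.017]
```

play_rows:
  steps: [0, 0, -0.01, 0, 0, 0, -0.025, 0, 0, 0, -0.05, 0, 0, 0, -0.08, 0, 0, 0, -0.11, 0, 0, 0, -0.13, 0, 0, 0, -0.13, 0]
  grip_force: 20

```text
time: 36.98
tool_pos: [0.4966, 0.1478, 0.1591]
tcp_rot: [-3.14, 0.0, -0.008]
wrist_force: [0.0, -0.0, -0.0]
width: 0.776
grip_force: 23.8
```

Run:
```python
from h import *
cuplook('w14.png'); balls(load('w14.png'))
```

```text
36.975 [0.4966 0.1478 0.1591] 0.776 23.8 [ 0. -0. -0.]
0 lip 254.0 rear 400.0 15 lip 248.0 rear 412.0 30 lip 249.0 rear 421.0 45 lip 255.0 rear 425.0 60 lip 265.0 rear 423.0 75 lip 279.0 rear 414.0 90 lip 295.0 rear 397.0 105 lip 313.0 rear 373.0 
150 [31, 51, 75] 158 [53, 65, 74] 166 [21, 37, 56] 174 [29, 49, 73] 182 [31, 53, 78] 190 [28, 49, 72] 198 [25, 43, 65] 206 [37, 51, 66] 214 [77, 87, 92] 222 [71, 81, 87] 230 [29, 51, 77] 238 [28, 48, 73] 246 [28, 47, 71] 254 [28, 48, 71] 262 [20, 36, 54] 270 [19, 35, 52] 278 [19, 33, 50] 286 [19, 35, 53] 294 [20, 35, 53] 302 [159, 163, 159] 310 [177, 180, 174] 318 [86, 85, 85] 326 [86, 85, 86] 334 [88, 88, 88] 342 [85, 85, 85] 350 [84, 84, 85] 358 [83, 82, 83] 366 [82, 82, 82] 374 [84, 84, 84] 382 [85, 84, 85] 390 [83, 84, 84] 398 [85, 85, 86] 406 [84, 85, 84] 414 [86, 86, 86] 422 [10, 9, 7] 430 [11, 10, 9] 438 [12, 11, 9] 446 [13, 11, 10] 
[  230   121   186   180 22549] [[0.506, 0.219], [0.506, 0.074], [0.574, 0.147], [0.427, 0.146]]
ball? [526.  42.] [  37   86 2336] [ 0.657 -0.036  0.017]
ball? [173. 108.] [13  8 90] [0.59  0.275 0.017]
ball? [172. 135.] [ 14  27 215] [0.566 0.277 0.017]
ball? [308. 156.] [ 27  26 564] [0.544 0.158 0.017]
ball? [346. 163.] [ 27  27 572] [0.538 0.127 0.017]
ball? [170. 161.] [ 12  12 107] [0.543 0.28  0.017]
ball? [169. 177.] [ 14  18 178] [0.529 0.283 0.017]
ball? [305. 183.] [ 26  26 552] [0.52  0.161 0.017]
ball? [168. 220.] [ 15  61 575] [0.489 0.288 0.017]
ball? [357. 202.] [ 26  26 539] [0.504 0.117 0.017]
ball? [273. 209.] [ 25  26 526] [0.499 0.189 0.017]
ball? [332. 215.] [ 26  26 535] [0.493 0.138 0.017]
ball? [169. 263.] [ 11  16 120] [0.446 0.293 0.017]
ball? [169. 285.] [ 7 10 65] [0.423 0.297 0.017]
ball? [122. 292.] [10  8 73] [0.412 0.354 0.017]
ball? [140. 296.] [10 10 88] [0.409 0.333 0.017]
ball? [123. 303.] [ 21   9 128] [0.399 0.357 0.017]
ball? [160. 310.] [ 28  10 173] [0.394 0.313 0.017]
```

Run:
```python
from h import *
a=load('s11.png')
for u,v in((363,165),(295,125),(330,145),(340,165)): print(onz(a,u,v,.03).round(3))
print('jar',onz(a,329,178,.045).round(3))
E1=np.array([.607,.343]); n=np.array([np.cos(np.radians(-6)),np.sin(np.radians(-6))])
to([*(E1+.082*n),.16],-6,[.4955,.148,.156,0])
f=[*(E1+.082*n),.16,-6]
c=load('w9.png'); print([proj(c,[*(E1+k*n),.05],True).round(0).tolist() for k in(-.01,0,.01)]); 
u0,v0=proj(c,[*E1,.05],True); print([c['pixels'][int(v),int(u0)].tolist() for v in range(int(v0)-14,int(v0)+10,2)],v0)
```

```text
[0.869 0.262 0.03 ]
[0.81  0.588 0.03 ]
[0.844 0.412 0.03 ]
[0.81  0.297 0.03 ]
jar [0.737 0.235 0.045]
shift [ 0.1931 -0.1864 -0.004 ] turn 0.105
[[259.0, 65.0], [260.0, 54.0], [261.0, 43.0]]
[[138, 141, 138], [139, 142, 138], [140, 143, 139], [142, 144, 138], [145, 144, 138], [146, 145, 139], [142, 142, 138], [120, 123, 128], [108, 105, 107], [123, 119, 121], [123, 119, 122], [121, 117, 119]] 53.98793428148744
```

play_rows:
  steps: [0.03, -0.03, -0.004, 0.03, 0.06, -0.06, -0.004, 0.06, 0.09, -0.09, -0.004, 0.09, 0.12, -0.12, -0.004, 0.105, 0.15, -0.15, -0.004, 0.105, 0.175, -0.172, -0.004, 0.105, 0.193, -0.186, -0.004, 0.105, 0.193, -0.186, -0.004, 0.105, 0.193, -0.186, -0.004, 0.105]

```text
time: 38.15
tool_pos: [0.6867, 0.3326, 0.1584]
tcp_rot: [3.136, -0.165, -0.004]
wrist_force: [-0.2, 0.0, -0.0]
width: 0.776
grip_force: 23.8
```

Run:
```python
from h import *
s=bot.read_state();p,R=pose();print(s['time'],p,yaw(R),s['width'],s['grip_force'])
E1=np.array([.607,.343]); n=np.array([np.cos(np.radians(-6)),np.sin(np.radians(-6))])
print('along n',(p[:2]-E1)@n,'across',(p[:2]-E1)@[-n[1],n[0]])
```

```text
38.15 [0.68669186 0.3326302  0.15836592] -6.02583145900615 0.7755564426297686 23.780021797383597
along n 0.08033924343087014 across -0.001982929158689134
```

play_rows:
  steps: [0, 0, 0.04, 0, 0, 0, 0.085, 0, 0, 0, 0.12, 0, 0, 0, 0.14, 0, 0, 0, 0.148, 0, 0, 0, 0.148, 0]

```text
time: 38.9
tool_pos: [0.6883, 0.3334, 0.0127]
tcp_rot: [-3.137, 0.165, -0.001]
wrist_force: [0.2, -0.8, -0.4]
width: 0.771
grip_force: 23.8
```

play_rows:
  steps: [-0.007, 0, 0, 0, -0.014, 0, -0.001, 0, -0.018, 0, -0.012, 0, -0.021, 0, -0.018, 0, -0.024, 0, -0.024, 0, -0.029, 0, -0.031, 0, -0.034, 0, -0.038, 0, -0.041, 0, -0.044, 0, -0.048, 0, -0.049, 0, -0.048, 0, -0.049, 0]

```text
time: 40.15
tool_pos: [0.6418, 0.3396, 0.064]
tcp_rot: [-3.135, 0.164, -0.007]
wrist_force: [5.0, 1.4, 6.4]
width: 0.773
grip_force: 25.5
```

```bash
cat >> h.py <<'E'
def tilt(f):
    s=bot.read_state();p,R=pose();print(s['time'],p.round(4),round(s['width'],3),round(s['grip_force'],1),s['wrist_force'].round(1))
    c=save('wrist',f); P=p+[0,0,.0455]; x=R[:,0]
    for t in (0,10,20,30,45,60,75,90,105):
        a=np.radians(t); r=.0345; d=r*(np.cos(a)*x-np.sin(a)*np.array([0,0,1])); bf=P-.066*(np.sin(a)*x+np.cos(a)*np.array([0,0,1]))+d*30/34.5
        print(t,'lip',proj(c,P+d,True).round(0)[1],'rear',proj(c,P-d,True).round(0)[1],'bf',proj(c,bf,True).round(0)[1],end=' | ')
    print()
    for v in range(200,440,6): print(v,c['pixels'][v,322].tolist(),end=' ')
E
python3 -c "
from h import *
tilt('w15.png')"
```

```text
40.15 [0.6418 0.3396 0.064 ] 0.773 25.5 [5.  1.4 6.4]
0 lip 254.0 rear 399.0 bf 215.0 | 10 lip 249.0 rear 408.0 bf 234.0 | 20 lip 248.0 rear 415.0 bf 254.0 | 30 lip 249.0 rear 421.0 bf 275.0 | 45 lip 255.0 rear 425.0 bf 307.0 | 60 lip 265.0 rear 423.0 bf 339.0 | 75 lip 279.0 rear 414.0 bf 371.0 | 90 lip 295.0 rear 397.0 bf 402.0 | 105 lip 312.0 rear 373.0 bf 433.0 | 
200 [71, 72, 75] 206 [72, 74, 76] 212 [72, 73, 76] 218 [72, 74, 77] 224 [74, 75, 79] 230 [70, 71, 74] 236 [72, 73, 76] 242 [73, 75, 77] 248 [62, 62, 63] 254 [62, 62, 62] 260 [59, 59, 60] 266 [60, 61, 61] 272 [59, 59, 60] 278 [59, 59, 59] 284 [58, 58, 58] 290 [59, 60, 60] 296 [61, 61, 61] 302 [60, 60, 60] 308 [61, 61, 61] 314 [60, 60, 60] 320 [60, 61, 61] 326 [65, 65, 66] 332 [65, 65, 65] 338 [63, 63, 63] 344 [65, 66, 65] 350 [65, 65, 66] 356 [64, 65, 65] 362 [65, 65, 65] 368 [65, 65, 66] 374 [65, 66, 66] 380 [62, 62, 63] 386 [63, 64, 64] 392 [63, 64, 64] 398 [62, 63, 63] 404 [65, 65, 65] 410 [58, 59, 59] 416 [54, 54, 55] 422 [8, 6, 6] 428 [7, 5, 5] 434 [9, 8, 7]
```

play_rows:
  steps: [-0.007, 0, -0.004, 0, -0.014, 0, -0.007, 0, -0.02, 0, -0.009, 0, -0.027, 0, -0.0095, 0, -0.034, 0, -0.01, 0, -0.041, 0, -0.01, 0, -0.048, 0, -0.01, 0, -0.054, 0, -0.01, 0, -0.06, 0, -0.01, 0, -0.06, 0, -0.01, 0]

```text
time: 41.45
tool_pos: [0.5788, 0.344, 0.0702]
tcp_rot: [3.135, -0.165, -0.005]
wrist_force: [-0.9, -1.1, 1.1]
width: 0.776
grip_force: 22.6
```

```bash
python3 -c "
from h import *
tilt('w16.png')"
```

```text
41.45 [0.5788 0.344  0.0702] 0.776 22.6 [-0.9 -1.1  1.1]
0 lip 255.0 rear 400.0 bf 215.0 | 10 lip 250.0 rear 409.0 bf 234.0 | 20 lip 248.0 rear 416.0 bf 254.0 | 30 lip 249.0 rear 421.0 bf 275.0 | 45 lip 255.0 rear 425.0 bf 306.0 | 60 lip 265.0 rear 424.0 bf 339.0 | 75 lip 279.0 rear 415.0 bf 371.0 | 90 lip 295.0 rear 398.0 bf 402.0 | 105 lip 313.0 rear 375.0 bf 433.0 | 
200 [76, 79, 81] 206 [53, 55, 56] 212 [58, 60, 62] 218 [54, 52, 53] 224 [59, 57, 58] 230 [49, 48, 49] 236 [73, 73, 73] 242 [74, 75, 75] 248 [72, 73, 73] 254 [74, 74, 75] 260 [75, 75, 75] 266 [75, 75, 76] 272 [75, 76, 76] 278 [75, 75, 76] 284 [75, 76, 76] 290 [73, 74, 74] 296 [72, 72, 73] 302 [73, 73, 73] 308 [73, 73, 74] 314 [72, 72, 73] 320 [72, 72, 73] 326 [73, 74, 74] 332 [53, 53, 54] 338 [52, 52, 53] 344 [54, 54, 54] 350 [54, 53, 53] 356 [53, 54, 53] 362 [55, 55, 55] 368 [55, 56, 56] 374 [55, 55, 55] 380 [53, 54, 54] 386 [54, 54, 54] 392 [54, 55, 55] 398 [75, 75, 75] 404 [102, 99, 102] 410 [103, 100, 101] 416 [100, 97, 98] 422 [8, 6, 6] 428 [10, 6, 7] 434 [10, 7, 8]
```

play_rows:
  steps: [0, 0, -0.004, 0, -0.008, 0, -0.005, 0, -0.017, 0, -0.005, 0, -0.026, 0, -0.005, 0, -0.035, 0, -0.005, 0, -0.038, 0, -0.003, 0, -0.038, 0, 0, 0, -0.038, 0, 0.001, 0, -0.038, 0, 0.001, 0]

```text
time: 42.62
tool_pos: [0.5431, 0.3488, 0.0703]
tcp_rot: [-3.137, 0.166, -0.0]
wrist_force: [-0.5, -0.1, 0.1]
width: 0.774
grip_force: 22.8
```

Run:
```python
from h import *
tilt('w17.png')
a=bot.read_camera('side');b=bot.read_camera('scene');c=load('w17.png')
w=c['pixels'][150:450,170:470]; u=a['pixels'][120:220,190:290]; v=b['pixels'][300:410,380:490]
cv2.imwrite('pics/m6.png',np.hstack([cv2.resize(x,(266,400),interpolation=2) if 0 else cv2.resize(x,(266,266),interpolation=2) for x in(w,u,v)]))
```

```text
42.625 [0.5431 0.3488 0.0703] 0.774 22.8 [-0.5 -0.1  0.1]
0 lip 254.0 rear 400.0 bf 215.0 | 10 lip 250.0 rear 408.0 bf 234.0 | 20 lip 248.0 rear 416.0 bf 254.0 | 30 lip 249.0 rear 421.0 bf 275.0 | 45 lip 255.0 rear 425.0 bf 306.0 | 60 lip 265.0 rear 423.0 bf 339.0 | 75 lip 279.0 rear 414.0 bf 371.0 | 90 lip 295.0 rear 398.0 bf 402.0 | 105 lip 312.0 rear 374.0 bf 433.0 | 
200 [61, 59, 60] 206 [59, 57, 59] 212 [62, 60, 62] 218 [60, 58, 59] 224 [60, 58, 59] 230 [51, 51, 51] 236 [75, 75, 76] 242 [77, 77, 78] 248 [74, 74, 74] 254 [77, 77, 77] 260 [79, 78, 79] 266 [78, 78, 78] 272 [78, 78, 78] 278 [77, 77, 77] 284 [78, 77, 78] 290 [76, 77, 77] 296 [75, 75, 75] 302 [75, 75, 75] 308 [75, 75, 75] 314 [73, 74, 74] 320 [74, 74, 74] 326 [76, 76, 76] 332 [55, 55, 55] 338 [55, 55, 55] 344 [56, 56, 56] 350 [54, 54, 55] 356 [56, 56, 56] 362 [56, 57, 57] 368 [57, 57, 57] 374 [57, 58, 58] 380 [56, 56, 56] 386 [56, 56, 56] 392 [55, 55, 56] 398 [77, 78, 78] 404 [13, 12, 11] 410 [12, 12, 12] 416 [14, 11, 11] 422 [7, 6, 6] 428 [9, 8, 8] 434 [10, 9, 6]
```

View pics/m6.png

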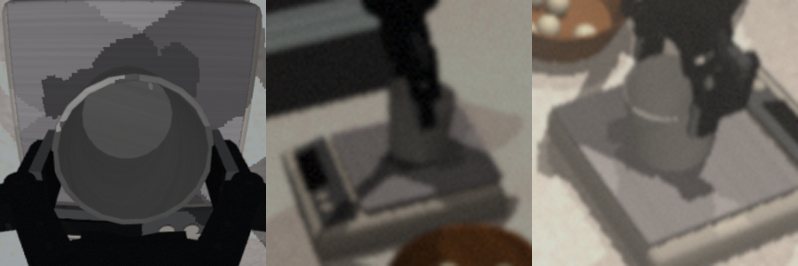

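The cup is empty and upright over the pan in all three crops (left 133,150), with the balls in the dish at the top of the right crop. Lowering to contact.

play_rows:
  steps: [0, 0, 0.001, 0, 0, 0, 0.002, 0, 0, 0, 0.003, 0, 0, 0, 0.003, 0]

```text
time: 43.28
tool_pos: [0.5434, 0.349, 0.0699]
tcp_rot: [-3.137, 0.165, -0.002]
wrist_force: [-4.9, -2.9, 12.9]
width: 0.774
grip_force: 23.1
```

play_rows:
  steps: [0, 0, -0.002, 0, 0, 0, -0.002, 0]

```text
time: 43.52
tool_pos: [0.5432, 0.349, 0.07]
tcp_rot: [-3.137, 0.165, -0.001]
wrist_force: [-2.6, -1.1, 5.5]
width: 0.773
grip_force: 23.0
```

play_rows:
  steps: [0, 0, 0, 0, 0, 0, 0, 0, 0, 0, 0, 0, 0, 0, 0, 0, 0, 0, -0.01, 0, 0, 0, -0.03, 0, 0, 0, -0.06, 0, 0, 0, -0.1, 0, 0, 0, -0.13, 0, 0, 0, -0.13, 0]
  jaw: 0

```text
time: 44.78
tool_pos: [0.5454, 0.3503, 0.2051]
tcp_rot: [-3.132, 0.165, -0.012]
wrist_force: [1.2, 0.0, 0.4]
width: 1.004
grip_force: 0.0
```

play_rows:
  steps: [-0.03, 0.02, 0, 0, -0.06, 0.04, 0, 0, -0.08, 0.06, 0, 0, -0.08, 0.06, 0, 0, -0.08, 0.06, 0, 0]

```text
time: 45.4
tool_pos: [0.4575, 0.2978, 0.1992]
tcp_rot: [-3.137, 0.165, -0.001]
wrist_force: [0.3, 0.9, -0.7]
width: 1.001
grip_force: 0.0
```

Run:
```python
from h import *
s=bot.read_state();print(s['time'],s['tool_pos'],s['wrist_force'])
c=save('wrist','w18.png'); balls(c); bars(c,True,.06)
g=cv2.GaussianBlur(cv2.cvtColor(c['pixels'],cv2.COLOR_BGR2GRAY),(5,5),1)
C=cv2.HoughCircles(g,cv2.HOUGH_GRADIENT,1,30,param1=60,param2=30,minRadius=25,maxRadius=60)
for u,v,r in (C[0] if C is not None else []): print('circ',u,v,r,onz(c,u,v,.116,True).round(3),'r',round(np.linalg.norm(onz(c,u+r,v,.116,True)-onz(c,u-r,v,.116,True))/2,4))
b=save('scene','c18.png'); o=load('scene0.png'); a=save('side','s18.png')
# cup compare with initial: silhouette shift
p0=proj(b,[.5465,.3585,.116]); print(p0)
d=cv2.absdiff(a['pixels'],load('side0.png')['pixels']).max(2)
for nm,(u,v) in dict(jar=(329,178),tape=(453,299),stamp=(342,460),soap=(418,351)).items(): print(nm,d[v-12:v+12,u-12:u+12].mean())
```

```text
45.4 [0.45746836 0.29783184 0.19919711] [ 0.33864893  0.937741   -0.67553872]
ball? [609.  19.] [ 21  40 571] [ 0.647 -0.055  0.017]
ball? [457. 100.] [ 21  22 345] [0.544 0.158 0.017]
ball? [343. 102.] [  7  16 103] [0.547 0.268 0.017]
ball? [484. 105.] [ 18  21 275] [0.538 0.128 0.017]
ball? [456. 124.] [ 21  22 347] [0.52  0.161 0.017]
ball? [486. 145.] [ 36  34 604] [0.498 0.129 0.017]
ball? [431. 147.] [ 19  21 305] [0.499 0.187 0.017]
ball? [187. 253.] [ 26  11 157] [0.416 0.444 0.017]
ball? [312. 256.] [ 21   8 151] [0.399 0.313 0.017]
ball? [336. 255.] [11  8 78] [0.398 0.289 0.017]
ball? [ 35. 394.] [ 17  29 218] [0.187 0.817 0.017]
circ 228.5 124.5 46.8 [0.54  0.352 0.116] r 0.033
circ 461.5 145.5 47.2 [0.51  0.194 0.116] r 0.0365
[440.75583475 339.51229801]
jar 3.326388888888889
tape 2.8993055555555554
stamp 3.3072916666666665
soap 2.8663194444444446
```

```bash
python3 -c "
from workcell import bot
print(bot.finish_job())"
```

```text
the job is handed in; nothing more can be done
None
```

The job is handed in at about 45 s of the 210 s: all three bars present are in the tube (the last about 8 mm inside the mouth), all six balls are in the dish, which slid about 1 cm during pouring and settled near its old spot, the empty cup stands upright on the pan, and the jar, tape, stamp and round soap are unmoved.

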